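Load, wedge and start the bench screening machine

ROBOT

A 6-joint arm with a two-finger parallel gripper is mounted at the origin on a cart in front of the work surface, level with it; the furniture and walls round the work are solid. World frame = base frame: x ahead of the robot, y to its left, z up, the work surface at z = 0. Lengths are in mm, angles in rad, forces in N, time in s.
With the tool pointing down it reaches from about 350 to 975 mm from the base axis. Payload 7.1 kg.
Tool frame: the origin (TCP) lies at the very end of the fingers, on their centre line; the grasp point (between the pads) lies 19 mm behind it; z points along the fingers, y is the line along which they close (so a half turn about z gives the same grasp; the last joint's range is limited). The gripper opens to 88 mm and grips with 3 to 60 N. Pads are 20 mm wide; open, the fingers measure 115 mm over their backs; the gripper's body (75 mm by 178 mm) begins 61 mm behind the grasp point.
Start: joints at [-1.219, 0.423, 1.63, -0, 1.089, -0.019], TCP at [226.492, -582.5, 222.675] pointing down, gripper open.
Joint ranges: [-3, 3], [-0.9, 2.11], [0.09, 2.58], [-1.31, 4.45], [0.11, 2.69], [-2.54, 2.54]. Speed limits (rad/s): [2.39, 2.39, 3.01, 3.14, 3.14, 3.14].

INTERFACE

Orientations are given as a rotation vector (axis times angle).
In Python, from workcell import * gives the robot as it stands.
- The arm moves only by the tool step_arm, never from a script. Its argument "deltas" is a list of rows, each a list of 3 entries, a list of its own where there are three numbers: the shift along the tool's x, y, z in units of 300 mm (1.0 is 300 mm), then the turn, a rotation vector about the tool's x, y, z in units of 1.5 rad (1.0 is 1.5 rad), then the gripper command: -1 is shut, 1 is fully open, values between are in proportion. In form: [[[dx, dy, dz], [rx, ry, rz], gripper], ...]. A call has 1 to 20 rows; each row is the pose to reach, as a shift and turn from the pose commanded when the call began, along the tool's axes at that moment; what a row does not reach only later rows make up. A row lasts 1/12 s, in which the tool goes at most 41.7 mm and 7.16 degrees, less where a joint would pass 70% of its speed; a pose out of reach is approached as far as the arm can. A call with a number of a shift or a turn outside -1 to 1 is refused whole. A call with a gripper value outside its range is refused whole. The fingers move at their own pace and stop on an object; the grip force is fixed at half the most. Time passes only in rows, so rows that repeat a pose let the fingers close. It gives the time, the measured TCP pose, the force, the opening and the grip force at its end, in the units of the state.
- get_obs(): the state, without advancing time (a new reading comes with each control period).
- get_image(name): name is "scene" or "top" or "wrist"; returns a dict with "pixels" (480x640x3 uint8, red, green, blue), "fx", "fy", "cx", "cy" (pixels), "T" (4x4, takes a point from camera to world coordinates). Camera axes: x right, y down, z forward; pixel columns grow to the right and rows downward; lengths in mm; the calibration is good to about 2 mm. A picture is of the moment at which its call begins. There is no depth.
- close_job(): hands the job in; it is judged then, once.
The state is a dict: "t": time; "qpos": joint angles; "qvel": joint speeds; "joint_torque": joint torques, N m; "ee_pos": TCP position; "orientation": TCP orientation; "ft_force": force on the tool from outside, world axes, zero at the start; "moment": the same for the moment, N m; "width": finger opening in mm; "grasp_force": force on a finger pad.
Only numpy, scipy, OpenCV 4.12 (cv2) and the standard library are available. Lean on these libraries where they do the work, as an engineer would, in place of code of your own. Each camera call takes 0.05 s, during which the arm holds its last target. There are 200 camera calls.

TASK

Get the screening machine running on this gravel sample: put every rounded stone that lies on the bare tabletop into the screen tray, lock the tray against its back stops by driving the steel wedge thin end first into the gap in front of it until it is tight, and turn the bar-shaped amplitude knob on the control box to its one long tick without touching the round knobs next to it. Only then press the keys one at a time, round (power), then oblong (interval), then triangular (start), each fully down and let go; never the square one (stop), and leave the sherds and the brush where they lie.

Things in the scene. Friction and masses are not known exactly. Their poses are not given: they have to be found in the camera images.
- shaker: bench screening machine, fixed: grey base 222 x 216 mm, aluminium deck 52 mm above this origin (centre of the underside; x to its back, y to its left, z up; yaw within 0.1). On the deck: two back stops and two side guides (14 mm high) round the tray; near its front edge a steel abutment block 22 x 50 mm, 16 mm high. Tray home: the tray's origin is 18 mm to +x of this one
- gap_mid (a point): deck-level point in the middle of the wedge gap, between abutment (front) and tray lug (back); axes as shaker. The gap is 50 mm long along y, 16 mm deep, open above and at both ends. With the tray home it is 19.2 mm wide at its -y mouth, 12.8 mm at its +y end, and the wedge is just tight with its origin 24 mm to -y of here; with the tray slack it meets up to 24 mm earlier
- tray: loose steel screen tray, 0.8 kg, on the deck: outside 140 x 200 mm, walls 4 mm thick, 40 mm high, mesh floor 4 mm above its underside; origin under its centre, axes as shaker. A lug 50 mm wide, 16 mm high stands 36 mm out of its front wall. It starts 1.5 to 3 mm short of home; pushing the wedge drives it back (about 10 N along the wedge moves it, 15 to 20 N makes it tight)
- wedge: dark steel wedge, 0.15 kg, 115 mm long, 14 mm high, lying flat; +x runs from head to thin end; origin under it, 60 mm from the head end. x = -60 to -52 mm: head bar 30 mm wide; to -15 mm: shank 21 mm wide (grasp here, across y); then both sides taper to 12 mm at +55 mm. Goes flat on the deck into the gap's -y mouth, thin end first to +y; stays put once tight; either face down
- panel: control box, fixed: 150 x 216 mm, top 50 mm above this origin (centre of the underside, x away from the robot, y left; yaw within 0.12). Back row, 30 mm behind the centre: four dials with knobs, 50 mm apart. Front row, 42 mm before the centre: four spring keys, 46 mm apart. Which stands where in its row varies
- amp (a joint): amplitude knob, rad, the only one of the four with a bar-shaped grip; grows clockwise seen from above, 0 to 4.71; friction 0.03 N m, stays where it is left. Its dial has ten ticks 30 degrees apart, the first at joint 0; the one long thick tick is the fifth, at 2.094. It starts at 0.7 to 1.2
- amp_grip (a point): point on the axis of the amplitude knob, inside its bar grip, 10 mm below the bar's top; z up along the axis, x along the bar to its white pointer end. The bar is 28 mm long (x), 10 mm thick (y), 21 mm high, on a skirt 29 mm across whose top is 10 mm below this point
- knob_a: one of the three round fluted neighbours of the amplitude knob, 29 mm across at the foot and 24 mm above, 22 mm high; origin at its foot on the axis, about 53 mm above the table; x to its white pointer. To be left alone; it turns easily when brushed
- knob_b: as knob_a
- knob_c: as knob_a
- key_round_top (a point): middle of the top of the round key (21 mm across), which stands 8 mm proud of its 30 mm square black bezel and 63 mm above the table; axes as the panel. Power key. It moves straight down 6 mm on a spring (1.5 N to start, 5 N fully down), counts as pressed beyond 4 mm, and springs back
- key_long_top (a point): middle of the top of the oblong key, 9 x 23 mm, interval mode key; otherwise as key_round_top
- key_triangle_top (a point): middle of the top of the triangular key, which fits in a circle 27 mm across; start key; otherwise as key_round_top
- key_square_top (a point): middle of the top of the square key, 19 x 19 mm, stop key, not to be pressed; otherwise as key_round_top
- stone_0: a smooth rounded river pebble, about 26 x 32 x 17 mm, grasped anywhere; origin under its middle as it lies at the start (may be absent)
- stone_1: a smooth rounded river pebble, about 27 x 28 x 16 mm, grasped anywhere; origin under its middle as it lies at the start (may be absent)
- stone_2: a smooth rounded river pebble, about 28 x 32 x 16 mm, grasped anywhere; origin under its middle as it lies at the start (may be absent)
- stone_3: a smooth rounded river pebble, about 26 x 27 x 14 mm, grasped anywhere; origin under its middle as it lies at the start (may be absent)
- stone_4: a smooth rounded river pebble, about 55 x 57 x 42 mm, grasped anywhere; origin under its middle as it lies at the start (may be absent)
- stone_5: a smooth rounded river pebble, about 26 x 32 x 17 mm, grasped anywhere; origin under its middle as it lies at the start (may be absent)
- sherd_small: angular pottery sherd 26 x 44 x 13 mm lying beside the stones; origin under its middle; not part of the sample
- sherd_long: angular pottery sherd 51 x 116 x 18 mm lying near the stones; origin under its middle, long along y; not part of the sample
- brush_0: wooden brush 28 x 168 x 21 mm lying behind the control box; origin under its middle, long along y

How it is judged (in metres and radians):
On the way, in this order (a step that is already met when the one before it is completed fails the run):
1. all the stones are in the tray, the wedge is tight with the tray home, and the amplitude knob is at its long tick (x of stone_0 in the frame of tray between -0.066 and 0.066 m and y of stone_0 in the frame of tray between -0.096 and 0.096 m and z of stone_0 in the frame of tray between -0.005 and 0.05 m and x of stone_1 in the frame of tray between -0.066 and 0.066 m and y of stone_1 in the frame of tray between -0.096 and 0.096 m and z of stone_1 in the frame of tray between -0.005 and 0.05 m and x of stone_2 in the frame of tray between -0.066 and 0.066 m and y of stone_2 in the frame of tray between -0.096 and 0.096 m and z of stone_2 in the frame of tray between -0.005 and 0.05 m and x of stone_3 in the frame of tray between -0.066 and 0.066 m and y of stone_3 in the frame of tray between -0.096 and 0.096 m and z of stone_3 in the frame of tray between -0.005 and 0.05 m and x of stone_4 in the frame of tray between -0.066 and 0.066 m and y of stone_4 in the frame of tray between -0.096 and 0.096 m and z of stone_4 in the frame of tray between -0.005 and 0.05 m and x of stone_5 in the frame of tray between -0.066 and 0.066 m and y of stone_5 in the frame of tray between -0.096 and 0.096 m and z of stone_5 in the frame of tray between -0.005 and 0.05 m and x of tray in the frame of shaker above 0.0165 m and y of wedge in the frame of shaker above -0.036 m and x of wedge in the frame of shaker between -0.096 and -0.08 m and z of wedge in the frame of shaker between 0.046 and 0.072 m and value of joint amp between 1.954 and 2.234 rad), for 0.3 s.
2. the round key alone is pressed (z of key_round_top in the frame of panel below 0.0594 m and z of each of key_long_top, key_triangle_top, key_square_top in the frame of panel above 0.0614 m), for 0.05 s.
3. the oblong key alone is pressed (z of key_long_top in the frame of panel below 0.0594 m and z of each of key_round_top, key_triangle_top, key_square_top in the frame of panel above 0.0614 m), for 0.05 s.
4. the triangular key alone is pressed, with everything still loaded, locked and set (all of step 1 and z of key_triangle_top in the frame of panel below 0.0594 m and z of each of key_round_top, key_long_top, key_square_top in the frame of panel above 0.0614 m), for 0.05 s.
At the end, for the whole second after the job is handed in: Every stone present is in the tray; tray within 1.5 mm of home; wedge flat in the gap, within 8 mm of its line, origin at most 31 mm to -y of gap_mid (play below 1 mm); amplitude knob 2.094 +-0.14 rad; keys up; all at rest (all of step 1 and linear speed of each of stone_0, stone_1, stone_2, stone_3, stone_4, stone_5, wedge, tray below 0.02 m/s and z of each of key_round_top, key_long_top, key_triangle_top, key_square_top in the frame of panel above 0.0614 m); the robot touches nothing.
It fails at once if a round knob is touched with more than 0.5 N (contact force between any of knob_a, knob_b, knob_c and anything else above 0.5 N).
It fails at once if the square stop key is pressed (z of key_square_top in the frame of panel below 0.0594 m).
It fails at once if two keys are down at once (z of each of key_round_top, key_long_top in the frame of panel below 0.0594 m or z of each of key_round_top, key_triangle_top in the frame of panel below 0.0594 m or z of each of key_long_top, key_triangle_top in the frame of panel below 0.0594 m).
It fails at once if the start key is pressed while the wedge is not driven home or the amplitude knob is off its mark (z of key_triangle_top in the frame of panel below 0.0594 m and not ((x of tray in the frame of shaker above 0.0165 m and y of wedge in the frame of shaker above -0.036 m and x of wedge in the frame of shaker between -0.096 and -0.08 m and z of wedge in the frame of shaker between 0.046 and 0.072 m) and value of joint amp between 1.954 and 2.234 rad)).
It fails at once if a sherd or the brush is moved by more than 20 mm (distance of any of sherd_small, sherd_long, brush_0 from where it was at the start of the episode above 0.02 m).
Of stone_0, stone_1, stone_2, stone_3, stone_4, stone_5 only 3 to 5 are there at a start; the rules pass over those that are not, and their reading is None.
At some moment in a run one of stone_0, stone_1, stone_2, stone_3, stone_4, stone_5 may be knocked a few centimetres aside while the robot is not near it.
Once in a run the grip may slacken for a moment while it holds something.
It also fails if it takes over 210 s, if anything falls off the work surface, if the arm or the gripper's body presses on something with over 40 N, if the wrist force passes 120 N, or if a joint passes its speed limit or range.

## Working session

There is one attempt and no reset: what is moved stays moved. The work goes in short steps, Python scripts to look and compute and a tool call to move; the robot and the scene stay as the last step left them, time stands still between calls to the robot, and variables do not carry over. Pictures are saved under pics/ and viewed, at most 14 in all, crops included, and the job is handed in when it is done.

Besides the shell and the picture viewer there is one more tool, called after "Request:" by a JSON object that holds its "method" and its "body", one argument or row to a line. step_arm: Moves the arm, as the interface text tells. Its arguments: {"type":"object","properties":{"deltas":{"type":"array","items":{"type":"array"}}},"required":["deltas"]}

```bash
mkdir -p pics; cat > h.py <<'E'
from workcell import *
import numpy as np, cv2
from scipy.spatial.transform import Rotation as R
def grab(n,f):
    im=get_image(n); cv2.imwrite('pics/'+f+'.png',cv2.cvtColor(im['pixels'],cv2.COLOR_RGB2BGR))
    np.savez('pics/'+f+'.npz',**im); return im
def load(f): return dict(np.load('pics/'+f+'.npz'))
def ray(im,u,v,z):
    d=np.array([(u-im['cx'])/im['fx'],(v-im['cy'])/im['fy'],1.]); T=im['T']
    d=T[:3,:3]@d; o=T[:3,3]; return o+d*(z-o[2])/d[2]
def proj(im,p):
    T=im['T']; c=T[:3,:3].T@(np.array(p,float)-T[:3,3]); return [im['fx']*c[0]/c[2]+im['cx'],im['fy']*c[1]/c[2]+im['cy']]
E
python3 - <<'E'
from h import *
np.set_printoptions(precision=3,suppress=True)
for n in ['top','scene','wrist']:
    im=grab(n,n+'0'); print(n,im['fx'],im['cx'],im['cy'],im['T'])
o=get_obs(); print(o)
E
```

```text
top 454.9299030236151 323.5614902228151 234.31137150011136 [[  -0.01    -0.996    0.088  397.206]
 [  -1.       0.01     0.003  -37.183]
 [  -0.004   -0.088   -0.996 1000.773]
 [   0.       0.       0.       1.   ]]
scene 446.0277204469463 334.22654419666566 238.53474543622846 [[   0.843   -0.41     0.35   170.743]
 [  -0.538   -0.62     0.571 -603.461]
 [  -0.017   -0.669   -0.743  798.386]
 [   0.       0.       0.       1.   ]]
wrist 354.57539043573445 318.8711840184096 240.02144510558765 [[   0.363   -0.904   -0.226  287.916]
 [  -0.932   -0.352   -0.087 -558.596]
 [  -0.001    0.242   -0.97   384.907]
 [   0.       0.       0.       1.   ]]
{'t': 0.15, 'qpos': array([-1.219,  0.424,  1.63 , -0.   ,  1.089, -0.019]), 'qvel': array([ 0.001, -0.003, -0.003,  0.001,  0.   ,  0.001]), 'joint_torque': array([ -0.002, -54.499, -27.392,   0.064,   0.02 ,  -0.   ]), 'ee_pos': array([ 226.369, -582.116,  222.1  ]), 'orientation': array([-3.087, -0.579,  0.   ]), 'ft_force': array([-0.195, -1.035,  0.291]), 'moment': array([ 0.017, -0.057, -0.01 ]), 'grasp_force': 0.0, 'width': 87.86981281979358}
```

View pics/top0.png

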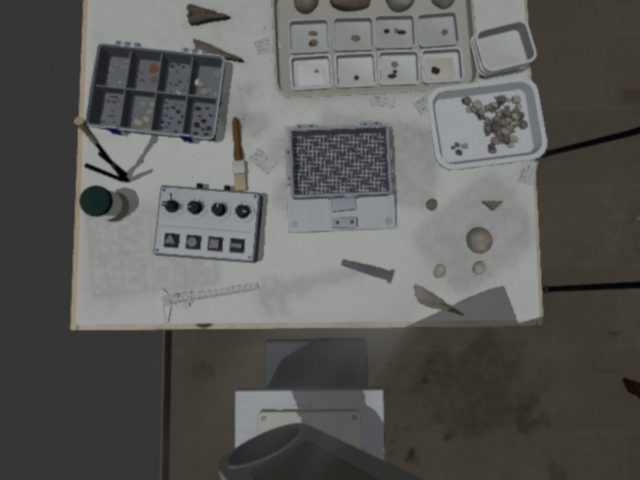

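View pics/scene0.png

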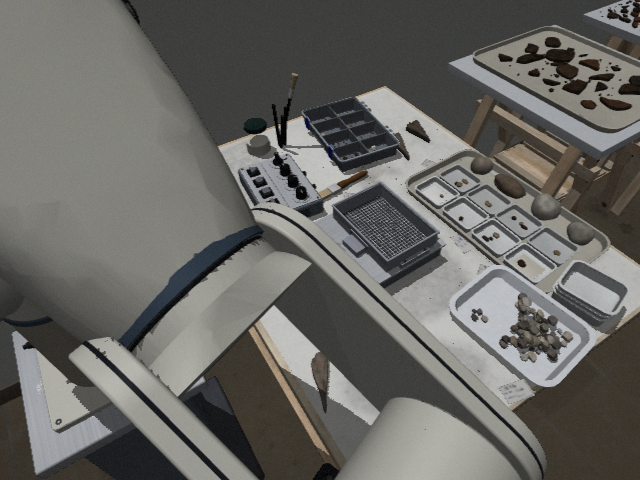

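Top view: there are four candidate stones at (432,204), (480,240) big, (440,270) and (479,267). The small sherd is at (492,205) and the long one at (438,298). The wedge runs from (343,263) to its head at (392,275). The panel is at (210,224), the tray at (342,160). I'll enlarge the key parts.

```bash
python3 - <<'E'
from h import *
im=cv2.imread('pics/top0.png')
g=(255*(im/255.)**0.6).astype('uint8')
a=cv2.resize(g[180:268,150:270],None,fx=5,fy=5,interpolation=cv2.INTER_CUBIC) #600x440
cv2.imwrite('pics/c1.png',a)
b=cv2.resize(g[120:330,280:546],None,fx=2.85,fy=2.85,interpolation=cv2.INTER_CUBIC)
cv2.imwrite('pics/c2.png',b)
E
```

```text
(no output)
```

View pics/c1.png

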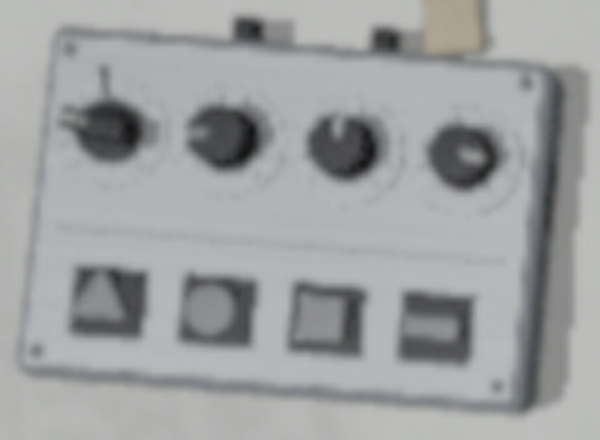

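View pics/c2.png

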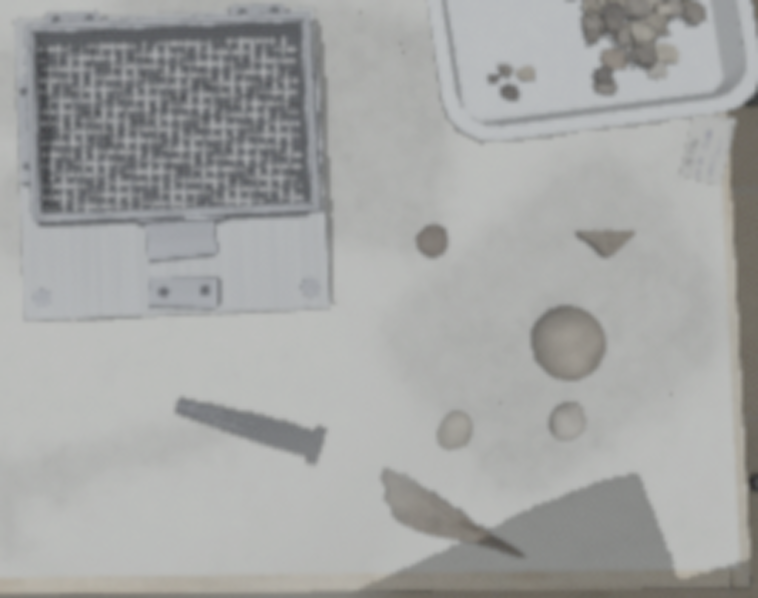

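c1 shows, left to right, the bar knob at crop (109,131) with its pointer to the left and the long tick at (103,78). The keys are triangle (109,303), round (217,312), square (327,321) and oblong (436,329). c2 shows the four stones at about (432,240), (568,342), (455,429) and (567,420), with the wedge's thin end at (180,405) and its head at (318,447).

```bash
cat >> h.py <<'E'
def plan(*tg):
    """targets (x,y,z,yaw): tool y axis along world yaw; prints step_arm shift/turn units from commanded pose (approx measured)"""
    o=get_obs(); R0=R.from_rotvec(o['orientation']); p0=o['ee_pos']
    for x,y,z,yaw in tg:
        best=None
        for k in (-1,0,1,2):
            a=yaw+k*np.pi
            yv=np.array([np.cos(a),np.sin(a),0]); zv=np.array([0,0,-1.]); xv=np.cross(yv,zv)
            rv=(R0.inv()*R.from_matrix(np.c_[xv,yv,zv])).as_rotvec()
            if best is None or np.linalg.norm(rv)<np.linalg.norm(best): best=rv
        d=R0.inv().apply(np.array([x,y,z])-p0)
        print((x,y,z,round(yaw,3)),'shift',np.round(d/300,4),'turn',np.round(best/1.5,4),'rows',int(max(np.linalg.norm(d)/41.7,np.linalg.norm(best)/np.radians(7.16)))+1)
E
python3 - <<'E'
from h import *
np.set_printoptions(precision=1,suppress=True)
im=load('top0')
hsv=cv2.cvtColor(im['pixels'],cv2.COLOR_RGB2HSV)
c2=lambda u,v:(280+u/2.85,120+v/2.85)
c1=lambda u,v:(150+u/5,180+v/5)
for n,p,z in [('dark',(432,240),8),('big',(568,342),21),('mid',(455,429),8),('right',(567,420),8),('wthin',(180,405),14),('whead',(318,447),14),('abut',(185,293),68),('lug',(182,241),68),('decFL',(22,319),52),('decFR',(331,304),52),('trayFL',(38,221),92),('trayFR',(318,209),92),('trayBL',(20,25),92),('trayBR',(312,15),92),('sherdS',(604,242),6),('shL1',(383,470),9),('shL2',(523,555),9)]:
    print(n,ray(im,*c2(*p),z))
for n,p,z in [('tri',(109,303),55),('rnd',(217,312),55),('sq',(327,321),55),('obl',(436,329),55),('amp',(109,131),65),('k1',(225,137),65),('k3',(463,155),65),('tick',(103,78),51)]:
    print(n,ray(im,*c1(*p),z))
print('edge',ray(im,204,325,8),ray(im,75,328,0))
o=get_obs(); print(R.from_rotvec(o['orientation']).as_matrix())
E
```

```text
dark [ 549.1 -272.2    8. ]
big [ 468.1 -369.5   21. ]
mid [ 403.4 -285.3    8. ]
right [ 409.4 -370.8    8. ]
wthin [423.6 -75.6  14. ]
whead [ 390.8 -179.7   14. ]
abut [503.1 -78.3  68. ]
lug [541.1 -76.6  68. ]
decFL [486.9  41.1  52. ]
decFR [ 495.7 -186.2   52. ]
trayFL [552.8  26.3  92. ]
trayFR [ 559.3 -172.3   92. ]
trayBL [695.3  38.6  92. ]
trayBR [ 700.3 -171.2   92. ]
sherdS [ 546.4 -405.5    6. ]
shL1 [ 372.9 -229.4    9. ]
shL2 [ 308.1 -333.2    9. ]
tri [470.9 283.   55. ]
rnd [466.7 237.8  55. ]
sq [462.5 191.8  55. ]
obl [458.7 146.3  55. ]
amp [541.9 281.   65. ]
k1 [538.9 232.7  65. ]
k3 [530.3 133.6  65. ]
tick [566.7 288.7  51. ]
edge [291.5 225.8   8. ] [286.8 508.6   0. ]
[[ 0.9  0.4 -0. ]
 [ 0.4 -0.9  0. ]
 [ 0.  -0.  -1. ]]
```

```bash
python3 -c "
from h import *
plan((430,-325,200,-np.pi/2))"
```

```text
(430, -325, 200, -1.571) shift [ 0.9432 -0.5527  0.0743] turn [-8.000e-04  1.000e-04  2.472e-01] rows 8
```

Request:
{"method": "step_arm", "body": {
  "deltas": [
    [[0.943, -0.553, 0.074], [0, 0, 0.247], 1],
    [[0.943, -0.553, 0.074], [0, 0, 0.247], 1],
    [[0.943, -0.553, 0.074], [0, 0, 0.247], 1],
    [[0.943, -0.553, 0.074], [0, 0, 0.247], 1],
    [[0.943, -0.553, 0.074], [0, 0, 0.247], 1],
    [[0.943, -0.553, 0.074], [0, 0, 0.247], 1],
    [[0.943, -0.553, 0.074], [0, 0, 0.247], 1],
    [[0.943, -0.553, 0.074], [0, 0, 0.247], 1],
    [[0.943, -0.553, 0.074], [0, 0, 0.247], 1],
    [[0.943, -0.553, 0.074], [0, 0, 0.247], 1],
    [[0.943, -0.553, 0.074], [0, 0, 0.247], 1]
  ]
}}

```text
t: 1.07
ee_pos: [429.9, -325.4, 200.4]
orientation: [3.141, 0.002, -0.001]
ft_force: [0.4, -0.1, -0.3]
width: 87.7
grasp_force: 0.0
```

```bash
python3 -c "
from h import *
im=grab('wrist','w1'); o=get_obs(); print(o['t'],o['ee_pos'],o['orientation'])
a=grab('top','top1')
cv2.imwrite('pics/m1.png',np.hstack([cv2.imread('pics/w1.png')[:,:,:]])) "
```

```text
1.1167 [ 429.61672451 -326.00503812  200.45922816] [ 3.14139969e+00 -1.98124404e-04 -3.49801717e-04]
```

View pics/w1.png

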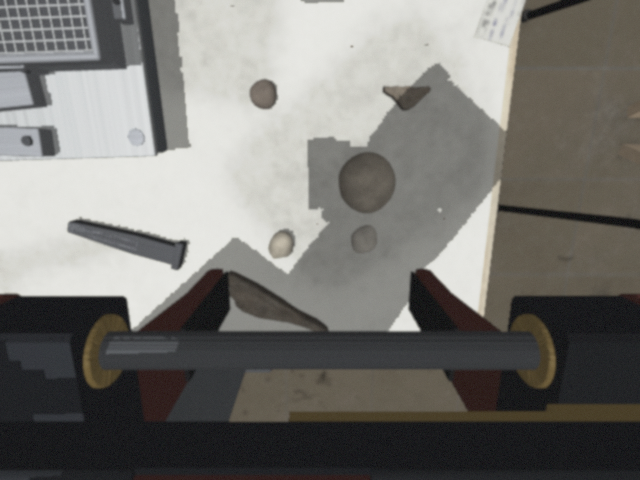

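Wrist view: stones at (263,94), (367,182) big, (282,244) and (364,239). Small sherd (407,96), long sherd (275,305), wedge thin end (70,227) and head (180,254).

```bash
python3 - <<'E'
from h import *
np.set_printoptions(precision=1,suppress=True)
im=load('w1')
for n,p,z in [('dark',(263,94),8),('big',(367,182),21),('mid',(282,244),8),('right',(364,239),8),('wthin',(69,227),7),('whead',(181,254),7)]:
    print(n,ray(im,*p,z))
plan((404,-286,60,-1.57),(404,-286,2,-1.57))
E
```

```text
dark [ 548.  -273.1    8. ]
big [ 467.6 -371.6   21. ]
mid [ 402.8 -287.5    8. ]
right [ 408.3 -372.2    8. ]
wthin [420.2 -69.2   7. ]
whead [ 391.6 -181.5    7. ]
(404, -286, 60, -1.57) shift [-0.1 -0.1  0.5] turn [ 0.  0. -0.] rows 4
(404, -286, 2, -1.57) shift [-0.1 -0.1  0.7] turn [ 0.  0. -0.] rows 5
```

Request:
{"method": "step_arm", "body": {
  "deltas": [
    [[-0.09, -0.127, 0.35], [0, 0, 0], 0.2],
    [[-0.09, -0.127, 0.35], [0, 0, 0], 0.2],
    [[-0.09, -0.127, 0.35], [0, 0, 0], 0.2],
    [[-0.09, -0.127, 0.5], [0, 0, 0], 0.2],
    [[-0.09, -0.127, 0.6], [0, 0, 0], 0.2],
    [[-0.09, -0.127, 0.66], [0, 0, 0], 0.2],
    [[-0.09, -0.127, 0.66], [0, 0, 0], 0.2],
    [[-0.09, -0.127, 0.66], [0, 0, 0], -1],
    [[-0.09, -0.127, 0.66], [0, 0, 0], -1],
    [[-0.09, -0.127, 0.66], [0, 0, 0], -1],
    [[-0.09, -0.127, 0.66], [0, 0, 0], -1],
    [[-0.09, -0.127, 0.66], [0, 0, 0], -1],
    [[-0.09, -0.127, 0.66], [0, 0, 0], -1],
    [[-0.09, -0.127, 0.56], [0, 0, 0], -1],
    [[-0.09, -0.127, 0.4], [0, 0, 0], -1],
    [[-0.09, -0.127, 0.2], [0, 0, 0], -1],
    [[-0.09, -0.127, 0.2], [0, 0, 0], -1]
  ]
}}

```text
t: 2.58
ee_pos: [404.0, -287.9, 144.0]
orientation: [3.14, 0.001, 0.004]
ft_force: [0.9, -0.7, -0.7]
width: 24.1
grasp_force: 30.0
```

Request:
{"method": "step_arm", "body": {
  "deltas": [
    [[0.72, -0.55, 0], [0, 0, 0], -1],
    [[0.72, -0.55, 0], [0, 0, 0], -1],
    [[0.72, -0.55, 0], [0, 0, 0], -1],
    [[0.72, -0.55, 0], [0, 0, 0], -1],
    [[0.72, -0.55, 0], [0, 0, 0], -1],
    [[0.72, -0.55, 0], [0, 0, 0], -1],
    [[0.72, -0.55, 0], [0, 0, 0], -1],
    [[0.72, -0.55, 0.1], [0, 0, 0], -1],
    [[0.72, -0.55, 0.2], [0, 0, 0], -1],
    [[0.72, -0.55, 0.24], [0, 0, 0], -1],
    [[0.72, -0.55, 0.24], [0, 0, 0], 0.0],
    [[0.72, -0.55, 0.24], [0, 0, 0], 0.0],
    [[0.72, -0.55, 0.24], [0, 0, 0], 0.0],
    [[0.72, -0.55, 0.1], [0, 0, 0], 0.0],
    [[0.72, -0.55, 0], [0, 0, 0], 0.0],
    [[0.72, -0.55, -0.1], [0, 0, 0], 0.0]
  ]
}}

```text
t: 3.92
ee_pos: [619.7, -122.8, 173.8]
orientation: [3.141, -0.001, 0.004]
ft_force: [-0.6, -0.6, -0.5]
width: 44.2
grasp_force: 0.0
```

```bash
python3 -c "
from h import *
im=grab('wrist','w2'); a=grab('top','top2'); o=get_obs(); print(o['t'],o['ee_pos'],o['width'])"
```

```text
4.0167 [ 623.13573657 -123.46981186  178.23640832] 43.729639194242736
```

View pics/w2.png

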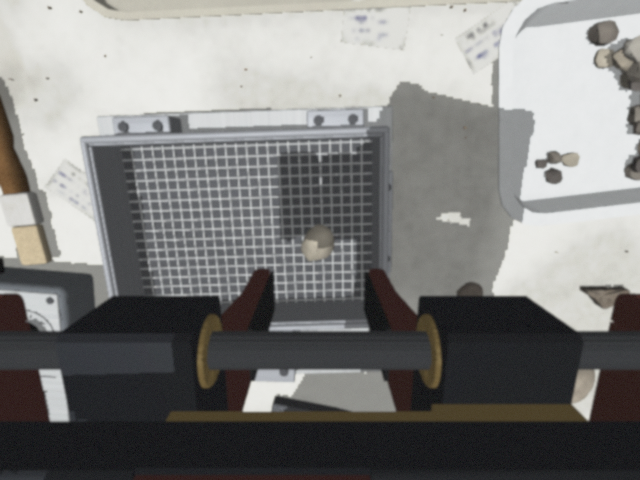

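Stone one is in the tray at pixel (318,244). Now I'll check that the other stones haven't moved and get the tray rim.

```bash
cat >> h.py <<'E'
def blobs(im,pts,z=8,r=16):
    """local centroid of what differs from the white paper near expected world points"""
    for p in pts:
        u,v=map(int,np.round(proj(im,(*p,z))))
        if not(r<u<640-r and r<v<480-r): print(p,'out'); continue
        c=cv2.cvtColor(im['pixels'][v-r:v+r+1,u-r:u+r+1],cv2.COLOR_RGB2LAB).astype(float)
        bg=np.median(np.r_[c[0],c[-1],c[:,0],c[:,-1]],0); m=(np.linalg.norm((c-bg)*[.5,2,2],axis=2)>14).astype('uint8')
        n,l,s,ce=cv2.connectedComponentsWithStats(m)
        if n<2: print(p,'none'); continue
        i=1+np.argmax(s[1:,4]); print(p,'->',np.round(ray(im,u-r+ce[i][0],v-r+ce[i][1],z)[:2],1),'area',s[i,4])
E
python3 - <<'E'
from h import *
np.set_printoptions(precision=4,suppress=True)
for f in ('top0','top2'):
    print(f); im=load(f); blobs(im,[(548,-273),(403,-287),(408,-372)]); blobs(im,[(468,-371)],21,26)
w=load('w2')
for p in [(84,141),(387,129)]: print(ray(w,*p,92))
E
```

```text
top0
(548, -273) -> [ 549.3 -271.3] area 112
(403, -287) -> [ 403.1 -284.4] area 97
(408, -372) -> [ 414.1 -365.9] area 59
(468, -371) -> [ 468.6 -368.6] area 568
top2
(548, -273) none
(403, -287) none
(408, -372) -> [ 413.9 -352.7] area 184
(468, -371) -> [ 460.8 -347.7] area 1263
[692.6303  33.3106  92.    ]
[ 700.2763 -167.9622   92.    ]
```

Request:
{"method": "step_arm", "body": {
  "deltas": [
    [[-0.703, 0.834, 0], [0, 0, 0], 0.2],
    [[-0.703, 0.834, 0], [0, 0, 0], 0.2],
    [[-0.703, 0.834, 0], [0, 0, 0], 0.2],
    [[-0.703, 0.834, 0], [0, 0, 0], 0.2],
    [[-0.703, 0.834, 0], [0, 0, 0], 0.2],
    [[-0.703, 0.834, 0], [0, 0, 0], 0.2],
    [[-0.703, 0.834, 0], [0, 0, 0], 0.2],
    [[-0.703, 0.834, 0], [0, 0, 0], 0.2],
    [[-0.703, 0.834, 0], [0, 0, 0], 0.2],
    [[-0.703, 0.834, 0], [0, 0, 0], 0.2],
    [[-0.703, 0.834, 0], [0, 0, 0], 0.2]
  ]
}}

```text
t: 4.93
ee_pos: [408.2, -372.6, 171.0]
orientation: [3.141, -0.001, 0.001]
ft_force: [0.0, 0.6, 0.7]
width: 52.9
grasp_force: 0.0
```

```bash
python3 - <<'E'
from h import *
im=grab('wrist','w3'); t=grab('top','top3')
for i,r in ((im,30),(t,16)):
    blobs(i,[(548,-273),(408,-372)],8,r); blobs(i,[(468,-371)],21,50 if r>20 else 26)
cv2.imwrite('pics/m3.png',np.hstack([cv2.resize(cv2.imread('pics/w3.png'),(400,300)),cv2.imread('pics/top3.png')[20:320,200:600]]))
E
```

```text
(548, -273) -> [ 548.2 -273.8] area 977
(408, -372) -> [ 415.1 -349.8] area 600
(468, -371) -> [ 459.4 -380.8] area 5903
(548, -273) -> [ 549.4 -271.3] area 113
(408, -372) -> [ 407.2 -353.2] area 469
(468, -371) -> [ 453.6 -386.7] area 1481
```

View pics/m3.png

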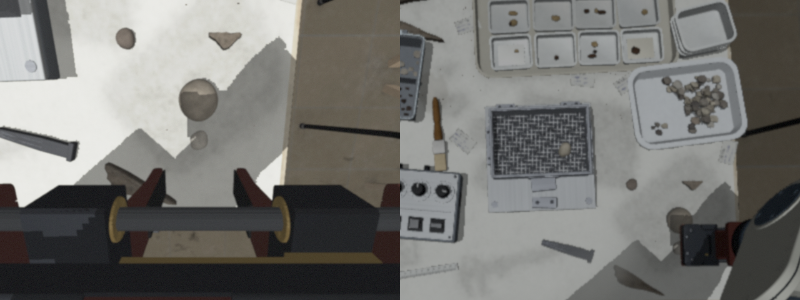

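```bash
python3 - <<'E'
from h import *
im=load('w3'); print(ray(im,318,224,8),ray(im,317,160,21),ray(im,200,61,8)); print(get_obs()['ee_pos'])
E
```

```text
[ 408.42069592 -372.04012134    8.        ] [ 467.20959196 -371.27117561   21.        ] [ 548.27672543 -272.89130525    8.        ]
[ 408.88789934 -371.75991843  170.7670578 ]
```

All the stones are where I expected. Now I'll pick the right one (TCP z 170.4 → 2.5).

Request:
{"method": "step_arm", "body": {
  "deltas": [
    [[0, 0, 0.13], [0, 0, 0], 0.2],
    [[0, 0, 0.27], [0, 0, 0], 0.2],
    [[0, 0, 0.4], [0, 0, 0], 0.2],
    [[0, 0, 0.5], [0, 0, 0], 0.2],
    [[0, 0, 0.56], [0, 0, 0], 0.2],
    [[0, 0, 0.56], [0, 0, 0], 0.2],
    [[0, 0, 0.56], [0, 0, 0], -1],
    [[0, 0, 0.56], [0, 0, 0], -1],
    [[0, 0, 0.56], [0, 0, 0], -1],
    [[0, 0, 0.56], [0, 0, 0], -1],
    [[0, 0, 0.56], [0, 0, 0], -1],
    [[0, 0, 0.46], [0, 0, 0], -1],
    [[0, 0, 0.3], [0, 0, 0], -1],
    [[0, 0, 0.1], [0, 0, 0], -1],
    [[0, 0, 0.1], [0, 0, 0], -1]
  ]
}}

```text
t: 6.28
ee_pos: [409.2, -373.4, 144.3]
orientation: [3.139, 0.0, 0.004]
ft_force: [1.0, -1.0, -0.4]
width: 25.0
grasp_force: 30.0
```

Request:
{"method": "step_arm", "body": {
  "deltas": [
    [[0.82, -0.99, 0], [0, 0, 0], -1],
    [[0.82, -0.99, 0], [0, 0, 0], -1],
    [[0.82, -0.99, 0], [0, 0, 0], -1],
    [[0.82, -0.99, 0], [0, 0, 0], -1],
    [[0.82, -0.99, 0], [0, 0, 0], -1],
    [[0.82, -0.99, 0], [0, 0, 0], -1],
    [[0.82, -0.99, 0], [0, 0, 0], -1],
    [[0.82, -0.99, 0], [0, 0, 0], -1],
    [[0.82, -0.99, 0], [0, 0, 0], -1],
    [[0.82, -0.99, 0], [0, 0, 0], -1],
    [[0.82, -0.99, 0], [0, 0, 0], -1],
    [[0.82, -0.99, 0.12], [0, 0, 0], -1],
    [[0.82, -0.99, 0.24], [0, 0, 0], -1],
    [[0.82, -0.99, 0.24], [0, 0, 0], -1],
    [[0.82, -0.99, 0.24], [0, 0, 0], 0.0],
    [[0.82, -0.99, 0.24], [0, 0, 0], 0.0],
    [[0.82, -0.99, 0.24], [0, 0, 0], 0.0],
    [[0.82, -0.99, 0.1], [0, 0, 0], 0.0],
    [[0.82, -0.99, 0], [0, 0, 0], 0.0]
  ]
}}

```text
t: 7.87
ee_pos: [654.1, -75.9, 142.9]
orientation: [3.141, -0.0, 0.0]
ft_force: [1.1, 0.3, 1.3]
width: 43.7
grasp_force: 0.0
```

```bash
python3 - <<'E'
from h import *
np.set_printoptions(precision=4,suppress=True)
t=grab('top','top4'); w=grab('wrist','w4'); o=get_obs(); print(o['t'],o['ee_pos'],o['width'])
blobs(t,[(548,-273)],8,14); blobs(t,[(468,-371)],21,26); blobs(w,[(548,-273)],8,26)
plan((548,-273,150,-np.pi/2),(548,-273,2.5,-np.pi/2))
E
```

```text
7.9667 [658.6822 -76.3324 148.5261] 43.96715840881208
(548, -273) -> [ 545.1 -258.4] area 429
(468, -371) -> [ 468.6 -368.5] area 568
(548, -273) -> [ 573.8 -255.9] area 1
(548, -273, 150, -1.571) shift [-0.3688  0.6556 -0.0085] turn [ 0.0011 -0.0085 -0.    ] rows 6
(548, -273, 2.5, -1.571) shift [-0.3751  0.6547  0.4831] turn [ 0.0011 -0.0085 -0.    ] rows 7
```

Request:
{"method": "step_arm", "body": {
  "deltas": [
    [[-0.354, 0.658, 0], [0, 0, 0], 0.2],
    [[-0.354, 0.658, 0], [0, 0, 0], 0.2],
    [[-0.354, 0.658, 0], [0, 0, 0], 0.2],
    [[-0.354, 0.658, 0], [0, 0, 0], 0.2],
    [[-0.354, 0.658, 0], [0, 0, 0], 0.2],
    [[-0.354, 0.658, 0], [0, 0, 0], 0.2],
    [[-0.354, 0.658, 0], [0, 0, 0], 0.2],
    [[-0.354, 0.658, 0], [0, 0, 0], 0.2]
  ]
}}

```text
t: 8.63
ee_pos: [548.0, -273.9, 141.7]
orientation: [3.141, -0.004, 0.003]
ft_force: [0.7, 1.1, 0.7]
width: 52.6
grasp_force: 0.0
```

```bash
python3 - <<'E'
from h import *
w=grab('wrist','w5'); blobs(w,[(548,-273)],8,30); print(proj(w,(548,-273,8)),get_obs()['ee_pos'])
t=grab('top','top5');blobs(t,[(468,-371)],21,26)
E
```

```text
(548, -273) -> [ 539.9 -267.3] area 1755
[np.float64(317.50669886937015), np.float64(231.08827744725386)] [ 548.39167702 -272.91579386  141.45495557]
(468, -371) -> [ 443.3 -322.3] area 158
```

View pics/w5.png

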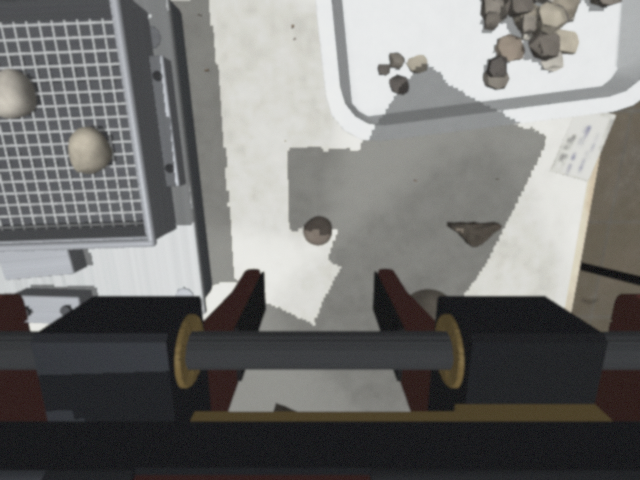

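The dark stone is at (317,230), exactly where predicted. Two stones show in the tray at (12,93) and (90,149). Next I'll pick the dark one.

Request:
{"method": "step_arm", "body": {
  "deltas": [
    [[0, 0, 0.13], [0, 0, 0], 0.2],
    [[0, 0, 0.27], [0, 0, 0], 0.2],
    [[0, 0, 0.4], [0, 0, 0], 0.2],
    [[0, 0, 0.46], [0, 0, 0], 0.2],
    [[0, 0, 0.46], [0, 0, 0], 0.2],
    [[0, 0, 0.46], [0, 0, 0], -1],
    [[0, 0, 0.46], [0, 0, 0], -1],
    [[0, 0, 0.46], [0, 0, 0], -1],
    [[0, 0, 0.46], [0, 0, 0], -1],
    [[0, 0, 0.46], [0, 0, 0], -1],
    [[0, 0, 0.36], [0, 0, 0], -1],
    [[0, 0, 0.2], [0, 0, 0], -1],
    [[0, 0, 0], [0, 0, 0], -1],
    [[0, 0, 0], [0, 0, 0], -1]
  ]
}}

```text
t: 9.9
ee_pos: [549.3, -273.5, 144.6]
orientation: [3.14, 0.0, 0.006]
ft_force: [1.3, 0.5, 0.2]
width: 22.7
grasp_force: 30.0
```

Request:
{"method": "step_arm", "body": {
  "deltas": [
    [[0.14, -0.64, 0], [0, 0, 0], -1],
    [[0.14, -0.64, 0], [0, 0, 0], -1],
    [[0.14, -0.64, 0], [0, 0, 0], -1],
    [[0.14, -0.64, 0], [0, 0, 0], -1],
    [[0.14, -0.64, 0], [0, 0, 0], -1],
    [[0.14, -0.64, 0], [0, 0, 0], -1],
    [[0.14, -0.64, 0.12], [0, 0, 0], -1],
    [[0.14, -0.64, 0.24], [0, 0, 0], -1],
    [[0.14, -0.64, 0.24], [0, 0, 0], -1],
    [[0.14, -0.64, 0.24], [0, 0, 0], 0.0],
    [[0.14, -0.64, 0.24], [0, 0, 0], 0.0],
    [[0.14, -0.64, 0.24], [0, 0, 0], 0.0],
    [[0.14, -0.64, 0.1], [0, 0, 0], 0.5],
    [[0.14, -0.64, 0], [0, 0, 0], 1],
    [[-0.13, -0.2, 0], [0, 0, 0], 1],
    [[-0.27, 0.3, 0], [0, 0, 0], 1],
    [[-0.27, 0.32, 0], [0, 0, 0], 1],
    [[-0.27, 0.32, 0], [0, 0, 0], 1],
    [[-0.27, 0.32, 0], [0, 0, 0], 1],
    [[-0.27, 0.32, 0], [0, 0, 0], 1]
  ]
}}

```text
t: 11.57
ee_pos: [490.4, -312.3, 143.1]
orientation: [3.139, 0.0, 0.005]
ft_force: [-0.0, -0.2, 0.6]
width: 87.1
grasp_force: 0.0
```

```bash
python3 - <<'E'
from h import *
w=grab('wrist','w6'); t=grab('top','top6'); o=get_obs(); print(o['t'],o['ee_pos'],o['width'])
blobs(t,[(468,-371)],21,26)
print(proj(w,(468,-371,21)))
cv2.imwrite('pics/m6.png',np.hstack([cv2.resize(cv2.imread('pics/w6.png'),(400,300)),cv2.imread('pics/top6.png')[20:320,200:600]]))
E
```

```text
11.6667 [ 489.43228665 -315.52562483  143.05021726] 87.69927644933934
(468, -371) -> [ 438.  -403.9] area 306
[np.float64(388.2171291638039), np.float64(260.337844085252)]
```

View pics/m6.png

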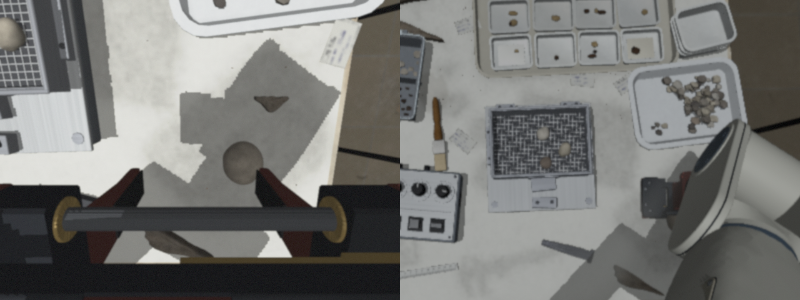

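Three stones are in the tray and the big stone is where expected, at (389,259). Next the big one.

Request:
{"method": "step_arm", "body": {
  "deltas": [
    [[-0.073, 0.185, 0], [0, 0, 0], 1],
    [[-0.073, 0.185, 0], [0, 0, 0], 1],
    [[-0.073, 0.185, 0], [0, 0, 0], 1],
    [[-0.073, 0.185, 0.13], [0, 0, 0], 1],
    [[-0.073, 0.185, 0.26], [0, 0, 0], 1],
    [[-0.073, 0.185, 0.38], [0, 0, 0], 1],
    [[-0.073, 0.185, 0.455], [0, 0, 0], 1],
    [[-0.073, 0.185, 0.455], [0, 0, 0], 1],
    [[-0.073, 0.185, 0.455], [0, 0, 0], -1],
    [[-0.073, 0.185, 0.455], [0, 0, 0], -1],
    [[-0.073, 0.185, 0.455], [0, 0, 0], -1],
    [[-0.073, 0.185, 0.455], [0, 0, 0], -1],
    [[-0.073, 0.185, 0.36], [0, 0, 0], -1],
    [[-0.073, 0.185, 0.2], [0, 0, 0], -1],
    [[-0.073, 0.185, 0], [0, 0, 0], -1],
    [[-0.073, 0.185, -0.05], [0, 0, 0], -1],
    [[-0.073, 0.185, -0.05], [0, 0, 0], -1]
  ]
}}

```text
t: 13.08
ee_pos: [472.5, -368.2, 164.2]
orientation: [3.133, 0.0, 0.017]
ft_force: [1.2, -0.8, 1.2]
width: 31.0
grasp_force: 0.0
```

```bash
python3 - <<'E'
from h import *
o=get_obs(); print(o['t'],o['ee_pos'],o['width'],o['grasp_force'])
w=grab('wrist','w7'); t=grab('top','top7')
cv2.imwrite('pics/m7.png',np.hstack([cv2.resize(cv2.imread('pics/w7.png'),(400,300)),cv2.imread('pics/top7.png')[20:320,200:600]]))
E
```

```text
13.0833 [ 472.51571146 -368.18025168  164.24502678] 31.018583290505102 0.0
```

View pics/m7.png

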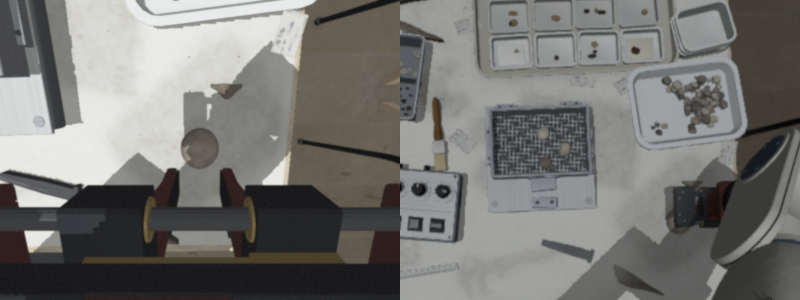

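The big stone slipped out and now sits at about pixel (320,235). I'll remeasure it.

```bash
python3 - <<'E'
from h import *
w=load('w7'); print(ray(w,320,236,21)); o=get_obs(); print(o['t'],o['ee_pos'],o['width'])
c=w['pixels'][180:290,250:390]; cv2.imwrite('pics/c7.png',cv2.resize(cv2.cvtColor(c,cv2.COLOR_RGB2BGR),None,fx=3,fy=3))
E
```

```text
[ 467.30083892 -370.59562717   21.        ]
13.1833 [ 469.73237139 -365.99340381  158.24369864] 23.255417254119433
```

Request:
{"method": "step_arm", "body": {
  "deltas": [
    [[0, 0, 0], [0, 0, 0], 1],
    [[0, 0, 0], [0, 0, 0], 1],
    [[0, 0, 0], [0, 0, 0], 1],
    [[0, 0, 0], [0, 0, 0], 1]
  ]
}}

```text
t: 13.52
ee_pos: [468.0, -364.7, 154.0]
orientation: [-3.14, -0.0, 0.003]
ft_force: [0.1, 0.1, 0.4]
width: 46.4
grasp_force: 0.0
```

The stone hasn't moved; the fingers simply hadn't closed yet. I'll retry with a longer close.

Request:
{"method": "step_arm", "body": {
  "deltas": [
    [[0, 0.02, 0], [0, 0, 0], 1],
    [[0, 0.02, 0], [0, 0, 0], 1],
    [[0, 0.02, 0], [0, 0, 0], 1],
    [[0, 0.02, 0.13], [0, 0, 0], 1],
    [[0, 0.02, 0.26], [0, 0, 0], 1],
    [[0, 0.02, 0.38], [0, 0, 0], 1],
    [[0, 0.02, 0.495], [0, 0, 0], 1],
    [[0, 0.02, 0.495], [0, 0, 0], 1],
    [[0, 0.02, 0.495], [0, 0, 0], -1],
    [[0, 0.02, 0.495], [0, 0, 0], -1],
    [[0, 0.02, 0.495], [0, 0, 0], -1],
    [[0, 0.02, 0.495], [0, 0, 0], -1],
    [[0, 0.02, 0.495], [0, 0, 0], -1],
    [[0, 0.02, 0.495], [0, 0, 0], -1],
    [[0, 0.02, 0.495], [0, 0, 0], -1],
    [[0, 0.02, 0.495], [0, 0, 0], -1]
  ]
}}

```text
t: 14.85
ee_pos: [468.9, -371.2, 7.9]
orientation: [3.141, 0.0, 0.001]
ft_force: [-0.9, 2.0, 6.0]
width: 51.6
grasp_force: 30.0
```

Request:
{"method": "step_arm", "body": {
  "deltas": [
    [[0, 0, -0.08], [0, 0, 0], -1],
    [[0, 0, -0.2], [0, 0, 0], -1],
    [[0, 0, -0.33], [0, 0, 0], -1],
    [[0, 0, -0.48], [0, 0, 0], -1],
    [[0, 0, -0.48], [0, 0, 0], -1],
    [[0.1, -0.1, -0.48], [0, 0, 0], -1],
    [[0.2, -0.2, -0.48], [0, 0, 0], -1],
    [[0.3, -0.3, -0.48], [0, 0, 0], -1],
    [[0.4, -0.4, -0.48], [0, 0, 0], -1],
    [[0.51, -0.5, -0.48], [0, 0, 0], -1],
    [[0.51, -0.55, -0.48], [0, 0, 0], -1],
    [[0.51, -0.55, -0.48], [0, 0, 0], -1]
  ]
}}

```text
t: 15.85
ee_pos: [623.0, -202.0, 149.9]
orientation: [-3.14, -0.007, 0.001]
ft_force: [-0.3, -0.4, -1.7]
width: 51.5
grasp_force: 30.0
```

Request:
{"method": "step_arm", "body": {
  "deltas": [
    [[0, -0.13, 0], [0, 0, 0], -1],
    [[0, -0.26, 0], [0, 0, 0], -1],
    [[0, -0.39, 0], [0, 0, 0], -1],
    [[0, -0.52, 0], [0, 0, 0], -1],
    [[0, -0.59, 0], [0, 0, 0], -1],
    [[0, -0.59, 0], [0, 0, 0], -1],
    [[0, -0.59, 0.12], [0, 0, 0], -1],
    [[0, -0.59, 0.24], [0, 0, 0], -1],
    [[0, -0.59, 0.285], [0, 0, 0], -1],
    [[0, -0.59, 0.285], [0, 0, 0], -1],
    [[0, -0.59, 0.285], [0, 0, 0], 0.42],
    [[0, -0.59, 0.285], [0, 0, 0], 0.42],
    [[0, -0.59, 0.285], [0, 0, 0], 0.42],
    [[0, -0.59, 0.2], [0, 0, 0], 0.42],
    [[0, -0.59, 0.1], [0, 0, 0], 0.42],
    [[0, -0.59, 0], [0, 0, 0], 0.42],
    [[0, -0.59, -0.1], [0, 0, 0], 0.42],
    [[0, -0.59, -0.2], [0, 0, 0], 0.42],
    [[0, -0.59, -0.2], [0, 0, 0], 0.42]
  ]
}}

```text
t: 17.43
ee_pos: [625.5, -29.6, 218.9]
orientation: [3.141, 0.0, 0.019]
ft_force: [1.0, 0.3, 0.0]
width: 62.3
grasp_force: 0.0
```

```bash
python3 - <<'E'
from h import *
w=grab('wrist','w8'); t=grab('top','top8'); o=get_obs(); print(o['t'],o['ee_pos'],o['width'])
cv2.imwrite('pics/m8.png',np.hstack([cv2.resize(cv2.imread('pics/w8.png'),(400,300)),cv2.resize(cv2.imread('pics/top8.png')[180:330,150:550],None,fx=1,fy=2)]))
E
```

```text
17.5333 [622.6591695  -29.40288822 213.53451666] 62.373408720188046
```

View pics/m8.png

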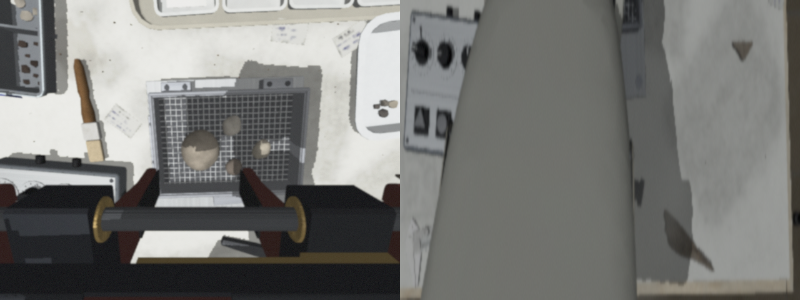

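All four stones are in the tray (wrist half: (200,150), (232,126), (263,148), (233,167)). Now the wedge.

```bash
python3 - <<'E'
from h import *
np.set_printoptions(precision=4,suppress=True)
print(get_obs()['qpos'])
w=load('w1'); g=cv2.cvtColor(w['pixels'],cv2.COLOR_RGB2GRAY); m=np.zeros_like(g); m[205:280,55:195]=(g[205:280,55:195]<105)*255
c=max(cv2.findContours(m,0,2)[0],key=cv2.contourArea); print(cv2.contourArea(c),cv2.minAreaRect(c))
pts=np.array([ray(w,u,v,9)[:2] for u,v in c[:,0]]); mu=pts.mean(0); d=np.linalg.svd(pts-mu,full_matrices=False)[2][0]; print(mu,d,np.ptp((pts-mu)@d),(pts-mu)@d@np.ones(1) if 0 else ((pts-mu)@d).min())
plan((398,-155,150,-0.249))
E
```

```text
[-0.0663  0.4287  1.6444 -0.      1.0637  1.5043]
2051.0 ((126.58643341064453, 243.2807159423828), (117.47730255126953, 28.463130950927734), 11.650299072265625)
[ 406.6117 -124.0311] [-0.2824 -0.9593] 117.0956561263783 -53.85410985141268
(398, -155, 150, -0.249) shift [-0.75    0.4184  0.2084] turn [ 0.0023 -0.0025 -0.881 ] rows 11
```

Request:
{"method": "step_arm", "body": {
  "deltas": [
    [[-0.75, 0.418, 0], [0, 0, -0.88], 0.0],
    [[-0.75, 0.418, 0], [0, 0, -0.88], 0.0],
    [[-0.75, 0.418, 0], [0, 0, -0.88], 0.0],
    [[-0.75, 0.418, 0], [0, 0, -0.88], 0.0],
    [[-0.75, 0.418, 0], [0, 0, -0.88], 0.0],
    [[-0.75, 0.418, 0], [0, 0, -0.88], 0.0],
    [[-0.75, 0.418, 0], [0, 0, -0.88], 0.0],
    [[-0.75, 0.418, 0], [0, 0, -0.88], 0.0],
    [[-0.75, 0.418, 0.1], [0, 0, -0.88], 0.0],
    [[-0.75, 0.418, 0.2], [0, 0, -0.88], 0.0],
    [[-0.75, 0.418, 0.2], [0, 0, -0.88], 0.0],
    [[-0.75, 0.418, 0.2], [0, 0, -0.88], 0.0],
    [[-0.75, 0.418, 0.2], [0, 0, -0.88], 0.0],
    [[-0.75, 0.418, 0.2], [0, 0, -0.88], 0.0]
  ]
}}

```text
t: 18.7
ee_pos: [396.8, -154.7, 151.1]
orientation: [2.484, 1.923, 0.0]
ft_force: [0.1, -0.2, -0.4]
width: 44.0
grasp_force: 0.0
```

```bash
cat >> h.py <<'E'
def wedge(w,box,z,th=105):
    """PCA of dark blob in box u0,v0,u1,v1; returns points"""
    u0,v0,u1,v1=box; g=cv2.cvtColor(w['pixels'],cv2.COLOR_RGB2GRAY); m=np.zeros_like(g); m[v0:v1,u0:u1]=(g[v0:v1,u0:u1]<th)*255
    c=max(cv2.findContours(m,0,2)[0],key=cv2.contourArea); print('bbox',cv2.boundingRect(c))
    f=np.zeros_like(g); cv2.drawContours(f,[c],-1,255,-1); v,u=np.nonzero(f)
    p=np.array([ray(w,a,b,z)[:2] for a,b in zip(u,v)]); mu=p.mean(0); d=np.linalg.svd(p-mu,full_matrices=False)[2][0]
    if d[1]<0: d=-d
    s=(p-mu)@d; t=(p-mu)@np.array([-d[1],d[0]]); print('mu',mu,'dir',np.arctan2(d[1],d[0]),'s',s.min(),s.max())
    for a in range(int(s.min())+3,int(s.max()),12):
        k=abs(s-a)<3; print(a,'t',round(t[k].min(),1),round(t[k].max(),1),end='; ')
    print(); return mu,d,s,t
E
python3 - <<'E'
from h import *
np.set_printoptions(precision=4,suppress=True)
o=get_obs(); w=grab('wrist','w9'); print(o['t'],o['ee_pos'],o['orientation'])
print([proj(w,(p[0],p[1],9)) for p in [(420.2,-69.2),(391.6,-181.5),(398,-155)]])
wedge(w,(200,0,450,270),9)
E
```

```text
18.7 [ 396.8017 -154.7044  151.1487] [2.4838 1.9232 0.0003]
[[np.float64(320.07332489631744), np.float64(122.58093968716634)], [np.float64(320.39075799031053), np.float64(258.1123948515178)], [np.float64(319.9368289296228), np.float64(228.4252453635705)]]
bbox (386, 0, 59, 233)
mu [496.8383 -79.6011] dir 1.6071305337893436 s -106.02263628442955 83.80175435106554
-103 t -3.2 1.9; -91 t -3.2 3.9; -79 t -3.2 3.3; -67 t -3.2 3.4; -55 t -3.2 3.3; -43 t -3.4 3.2; -31 t -3.4 3.1; -19 t -3.4 3.7; -7 t -3.5 3.6; 5 t -3.7 3.5; 17 t -3.7 3.5; 29 t -3.6 3.5; 41 t -3.8 3.9; 53 t -3.9 4.0; 65 t -3.9 3.9; 77 t -4.0 3.9;
```

```bash
python3 - <<'E'
from h import *
np.set_printoptions(precision=4,suppress=True)
w=load('w9'); wedge(w,(280,105,362,285),9)
E
```

```text
bbox (303, 140, 34, 122)
mu [ 400.9081 -148.8086] dir 1.2542735138641166 s -37.55614148796324 68.47486051219622
-34 t -15.4 14.5; -22 t -10.2 8.8; -10 t -9.4 9.4; 2 t -9.3 9.4; 14 t -8.5 9.8; 26 t -7.6 9.1; 38 t -6.6 8.9; 50 t -5.0 -1.3; 62 t -4.1 -1.3;
```

Request:
{"method": "step_arm", "body": {
  "deltas": [
    [[0, 0, 0.13], [0, 0, 0], 0.0],
    [[0, 0, 0.26], [0, 0, 0], 0.0],
    [[0, 0, 0.39], [0, 0, 0], 0.0],
    [[0, 0, 0.488], [0, 0, 0], 0.0],
    [[0, 0, 0.488], [0, 0, 0], 0.0],
    [[0, 0, 0.488], [0, 0, 0], -1],
    [[0, 0, 0.488], [0, 0, 0], -1],
    [[0, 0, 0.488], [0, 0, 0], -1],
    [[0, 0, 0.488], [0, 0, 0], -1],
    [[0, 0, 0.488], [0, 0, 0], -1],
    [[0, 0, 0.4], [0, 0, 0], -1],
    [[0, 0, 0.28], [0, 0, 0], -1],
    [[0, 0, 0.15], [0, 0, 0], -1],
    [[0, 0, 0], [0, 0, 0], -1],
    [[0, 0, 0], [0, 0, 0], -1],
    [[0, 0, 0], [0, 0, 0], -1]
  ]
}}

```text
t: 20.08
ee_pos: [398.3, -155.3, 153.6]
orientation: [2.477, 1.923, 0.005]
ft_force: [0.1, 0.6, -1.7]
width: 20.8
grasp_force: 29.6
```

```bash
python3 - <<'E'
from h import *
np.set_printoptions(precision=4,suppress=True)
o=get_obs(); w=grab('wrist','w10'); print(o['t'],o['ee_pos'],R.from_rotvec(o['orientation']).as_matrix()[:,1],o['width'],w['T'][:3,3])
# abutment/lug in views with the free deck: w2 (tray view), w8, w5
cv2.imwrite('pics/m10.png',np.hstack([cv2.imread('pics/w10.png')[:300,200:450],cv2.resize(cv2.imread('pics/w5.png')[180:330,0:260],None,fx=2,fy=2)]))
E
```

```text
20.0833 [ 398.3025 -155.3319  153.6435] [ 0.9687 -0.248   0.0068] 20.8326500166826 [413.8833 -91.4329 316.5096]
```

View pics/m10.png

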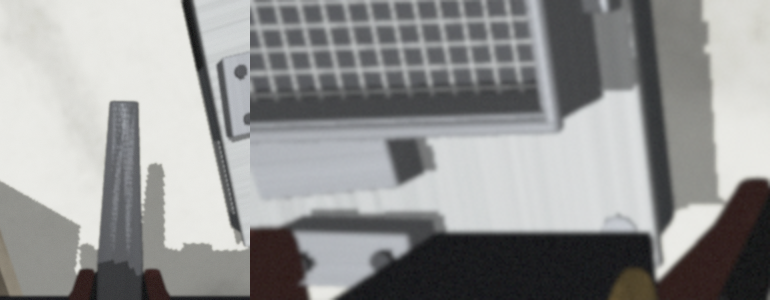

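The wedge is gripped symmetrically, thin end at full pixel (323,102), forward and clear. Next is a stand-off pose in front of the gap mouth for a look.

```bash
python3 - <<'E'
from h import *
np.set_printoptions(precision=4,suppress=True)
w=load('w10'); o=get_obs(); p=ray(w,323,102,o['ee_pos'][2]+11)
print('tip in tool',R.from_rotvec(o['orientation']).inv().apply(p-o['ee_pos']))
plan((524,-215,150,0.036))
E
```

```text
tip in tool [ 85.0007   3.4083 -11.0282]
(524, -215, 150, 0.036) shift [-0.0894  0.4601  0.0074] turn [ 0.0019  0.0006 -0.1911] rows 4
```

Request:
{"method": "step_arm", "body": {
  "deltas": [
    [[-0.09, 0.46, 0], [0, 0, -0.19], -1],
    [[-0.09, 0.46, 0], [0, 0, -0.19], -1],
    [[-0.09, 0.46, 0], [0, 0, -0.19], -1],
    [[-0.09, 0.46, 0], [0, 0, -0.19], -1],
    [[-0.09, 0.46, 0], [0, 0, -0.19], -1],
    [[-0.09, 0.46, 0], [0, 0, -0.19], -1],
    [[-0.09, 0.46, 0], [0, 0, -0.19], -1],
    [[-0.09, 0.46, 0], [0, 0, -0.19], -1]
  ]
}}

```text
t: 20.8
ee_pos: [521.4, -214.0, 149.7]
orientation: [-2.18, -2.257, 0.002]
ft_force: [0.0, 0.2, -1.3]
width: 20.3
grasp_force: 29.6
```

```bash
python3 - <<'E'
from h import *
np.set_printoptions(precision=4,suppress=True)
w=grab('wrist','w11'); t=grab('top','top11'); o=get_obs(); print(o['t'],o['ee_pos'],R.from_rotvec(o['orientation']).as_matrix()[:,1],o['width'],o['grasp_force'])
for q in [(520,-99,68),(520,-50,68),(530,-99,52)]: print(proj(w,q))
cv2.imwrite('pics/m11.png',cv2.resize(cv2.imread('pics/w11.png')[0:290,180:460],None,fx=2,fy=2,interpolation=cv2.INTER_CUBIC))
E
```

```text
20.9 [ 522.2968 -214.3337  150.5871] [ 0.9994  0.0346 -0.0013] 20.744201098873543 29.63770866394043
[np.float64(322.9265997154638), np.float64(71.70259749227858)]
[np.float64(325.9797054118791), np.float64(-16.410700429898156)]
[np.float64(337.44396764887273), np.float64(77.43078540317032)]
```

View pics/m11.png

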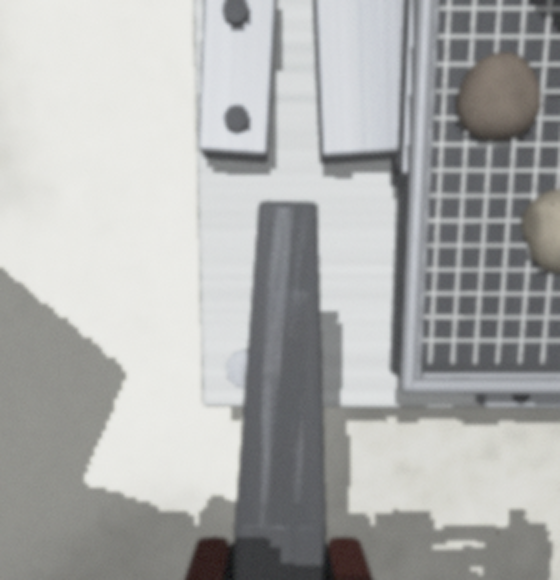

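Crop: abutment's back mouth corner (267,153), lug's front mouth corner (322,157), deck front corner (206,403), wedge tip (260..317,204). Two stones are visible in the tray.

```bash
python3 - <<'E'
from h import *
np.set_printoptions(precision=4,suppress=True)
w=load('w11'); o=get_obs(); f=lambda u,v,z: ray(w,u/2+180,v/2,z)
A,L=f(267,153,68),f(322,157,68); print('mouth',A,L,(A+L)/2,np.linalg.norm((A-L)[:2])); 
A2,L2=f(276,0,68),f(315,0,68); print('in',A2,L2,(A2+L2)/2)
D=f(206,403,52); print('deckcorner',D)
Rm=R.from_rotvec(o['orientation'])
for p in [(260,204),(317,204)]:
    q=f(*p,o['ee_pos'][2]+11.5); print('tip',q,Rm.inv().apply(q-o['ee_pos']))
for p in [(242,420),(322,420)]: print('shank',Rm.inv().apply(f(*p,o['ee_pos'][2]+11.5)-o['ee_pos']))
E
```

```text
mouth [ 514.0946 -102.025    68.    ] [ 531.6874 -102.606    68.    ] [ 522.891  -102.3155   68.    ] 17.602413179809393
in [515.4904 -58.8856  68.    ] [527.3548 -58.4878  68.    ] [521.4226 -58.6867  68.    ]
deckcorner [ 493.8726 -184.9763   52.    ]
tip [ 515.2722 -129.4385  162.0871] [ 85.0946  -4.1007 -11.4405]
tip [ 526.6388 -129.0477  162.0871] [ 85.0922   7.2726 -11.4552]
shank [ 41.5944  -8.2099 -11.4629]
shank [ 41.6084   8.9331 -11.4851]
```

```bash
python3 - <<'E'
from h import *
np.set_printoptions(precision=4,suppress=True)
plan((526,-200,70,0.046),(526,-200,55.3,0.046),(524.6,-155,55.3,0.046))
E
```

```text
(526, -200, 70, 0.046) shift [0.0472 0.0143 0.2686] turn [-0.0009 -0.0004 -0.0076] rows 2
(526, -200, 55.3, 0.046) shift [0.0471 0.0144 0.3176] turn [-0.0009 -0.0004 -0.0076] rows 3
(524.6, -155, 55.3, 0.046) shift [0.1972 0.0149 0.3177] turn [-0.0009 -0.0004 -0.0076] rows 3
```

Request:
{"method": "step_arm", "body": {
  "deltas": [
    [[0.047, 0.0144, 0.1], [0, 0, -0.0076], -1],
    [[0.047, 0.0144, 0.2], [0, 0, -0.0076], -1],
    [[0.047, 0.0144, 0.27], [0, 0, -0.0076], -1],
    [[0.047, 0.0144, 0.3], [0, 0, -0.0076], -1],
    [[0.047, 0.0144, 0.3175], [0, 0, -0.0076], -1],
    [[0.047, 0.0144, 0.3175], [0, 0, -0.0076], -1],
    [[0.047, 0.0144, 0.3175], [0, 0, -0.0076], -1],
    [[0.047, 0.0144, 0.3175], [0, 0, -0.0076], -1]
  ]
}}

```text
t: 21.57
ee_pos: [528.0, -201.1, 56.7]
orientation: [2.169, 2.27, 0.001]
ft_force: [0.3, 1.1, -2.3]
width: 20.8
grasp_force: 30.0
```

```bash
python3 - <<'E'
from h import *
np.set_printoptions(precision=4,suppress=True)
w=grab('wrist','w12'); o=get_obs(); print(o['t'],o['ee_pos'],o['ft_force'],o['width'],R.from_rotvec(o['orientation']).as_matrix()[:,1])
# where predicted: gap mouth corners and tip sides, vs gray profile across tip row
z=o['ee_pos'][2]; Rm=R.from_rotvec(o['orientation'])
for s in (75,80): 
    c=proj(w,o['ee_pos']+Rm.apply([s,1.4,-11.5])); v=int(c[1]); g=cv2.cvtColor(w['pixels'],cv2.COLOR_RGB2GRAY)[v]; print('pred tip',c, g[int(c[0])-25:int(c[0])+26])
for q in [(514.1,-102,68),(531.7,-102.6,68)]: print(proj(w,q))
for q in (-97,-92):
    c=proj(w,(522.8,q,68)); v=int(c[1]); g=cv2.cvtColor(w['pixels'],cv2.COLOR_RGB2GRAY)[v]; print(c,int(c[0])-25,g[int(c[0])-25:int(c[0])+26])
E
```

```text
21.6167 [ 528.0222 -201.0327   56.6531] [-0.1698  0.5871 -1.4758] 20.699556539497515 [0.999  0.0457 0.0016]
pred tip [np.float64(321.63523580816855), np.float64(127.5791973862712)] [215 216 217 215 211 189 147 112 102 102 105 110 117 118 121 124 124 122
 121 125 130 139 147 142 132 124 121 119 114 109 110 111 113 109 100  97
  97  93  92  99 120 150 187 210 216 217 218 217 218 217 217]
pred tip [np.float64(321.662878310914), np.float64(114.63919699631774)] [213 212 213 213 211 201 170 130 104 102 110 123 130 128 125 126 125 125
 122 124 128 139 142 139 129 121 116 114 111 106 104 106 108 104 102  98
  99 101 131 174 204 213 212 212 212 214 213 213 213 213 213]
[np.float64(294.2726269312381), np.float64(61.89268120407252)]
[np.float64(339.0657408147847), np.float64(65.82863735560835)]
[np.float64(317.0492843630218), np.float64(48.98008134572288)] 292 [201 163 121  89  80  97 114 121 122 127 145 176 199 206 207 207 205 207
 206 206 206 207 207 207 208 206 208 208 207 206 207 207 206 208 207 209
 207 209 207 207 208 207 206 189 152 114 121 155 190 211 219]
[np.float64(317.6311891588726), np.float64(34.695041612735224)] 292 [214 188 152 111  81  84 102 120 126 128 149 184 204 213 213 213 213 213
 213 213 213 213 214 213 213 213 213 213 212 213 212 213 213 213 213 213
 211 212 213 213 212 212 202 173 127 112 137 173 202 215 217]
```

Alignment in the view is within 0.6 mm. I'll insert it partway.

Request:
{"method": "step_arm", "body": {
  "deltas": [
    [[0.02, -0.0017, 0.003], [0, 0, 0], -1],
    [[0.04, -0.0017, 0.003], [0, 0, 0], -1],
    [[0.06, -0.0017, 0.003], [0, 0, 0], -1],
    [[0.08, -0.0015, 0.003], [0, 0, 0], -1],
    [[0.1, -0.001, 0.003], [0, 0, 0], -1],
    [[0.12, -0.001, 0.003], [0, 0, 0], -1],
    [[0.135, -0.001, 0.003], [0, 0, 0], -1],
    [[0.135, -0.001, 0.003], [0, 0, 0], -1],
    [[0.135, -0.001, 0.003], [0, 0, 0], -1]
  ]
}}

```text
t: 22.37
ee_pos: [526.7, -160.5, 56.5]
orientation: [2.166, 2.27, 0.002]
ft_force: [-1.0, -1.3, 8.7]
width: 20.5
grasp_force: 30.0
```

Request:
{"method": "step_arm", "body": {
  "deltas": [
    [[0.015, 0, -0.003], [0, 0, 0], -1],
    [[0.03, 0, -0.003], [0, 0, 0], -1],
    [[0.045, 0, -0.003], [0, 0, 0], -1],
    [[0.055, 0, -0.003], [0, 0, 0], -1],
    [[0.055, 0, -0.003], [0, 0, 0], -1],
    [[0.055, 0, -0.003], [0, 0, 0], -1]
  ]
}}

```text
t: 22.87
ee_pos: [525.0, -143.9, 56.4]
orientation: [2.168, 2.271, 0.0]
ft_force: [-1.8, -4.7, 6.8]
width: 20.8
grasp_force: 30.0
```

Request:
{"method": "step_arm", "body": {
  "deltas": [
    [[0.01, 0, -0.003], [0, 0, 0], -1],
    [[0.02, 0, -0.003], [0, 0, 0], -1],
    [[0.03, 0, -0.003], [0, 0, 0], -1],
    [[0.04, 0, -0.003], [0, 0, 0], -1],
    [[0.045, 0, -0.003], [0, 0, 0], -1],
    [[0.045, 0, -0.003], [0, 0, 0], -1],
    [[0.045, 0, -0.003], [0, 0, 0], -1]
  ]
}}

```text
t: 23.45
ee_pos: [524.1, -132.6, 56.8]
orientation: [2.167, 2.27, -0.003]
ft_force: [-2.7, -20.0, -1.1]
width: 20.7
grasp_force: 30.1
```

Request:
{"method": "step_arm", "body": {
  "deltas": [
    [[0.005, 0, 0], [0, 0, 0], -1],
    [[0.01, 0, 0], [0, 0, 0], -1],
    [[0.015, 0, 0], [0, 0, 0], -1],
    [[0.015, 0, 0], [0, 0, 0], -1],
    [[0.015, 0, 0], [0, 0, 0], -1]
  ]
}}

```text
t: 23.87
ee_pos: [524.2, -131.3, 57.0]
orientation: [2.163, 2.269, -0.007]
ft_force: [-5.0, -38.4, -1.8]
width: 21.0
grasp_force: 30.0
```

Request:
{"method": "step_arm", "body": {
  "deltas": [
    [[0, 0, 0], [0, 0, 0], 0.0],
    [[0, 0, 0], [0, 0, 0], 0.0],
    [[0, 0, 0], [0, 0, 0], 0.0],
    [[0, 0, -0.06], [0, 0, 0], 0.0],
    [[0, 0, -0.15], [0, 0, 0], 0.0],
    [[0, 0, -0.28], [0, 0, 0], 0.0],
    [[-0.2, 0, -0.38], [0, 0, 0], 0.0],
    [[-0.3, 0, -0.38], [0, 0, 0], 0.0],
    [[-0.3, 0, -0.38], [0, 0, 0], 0.0],
    [[-0.3, 0, -0.38], [0, 0, 0], 0.0]
  ]
}}

```text
t: 24.7
ee_pos: [528.7, -217.6, 171.7]
orientation: [2.171, 2.268, 0.002]
ft_force: [1.5, 0.2, -0.6]
width: 44.2
grasp_force: 0.0
```

```bash
python3 - <<'E'
from h import *
np.set_printoptions(precision=4,suppress=True)
w=grab('wrist','w13'); o=get_obs(); print(o['t'],o['ee_pos'],o['ft_force'],o['width'])
gm=np.array([522,-77.3]); ax=np.array([-.036,1])
for s in (55,-15,-52,-60): print(s,proj(w,(*(gm+ax*(s-24)),66)))
g=cv2.cvtColor(w['pixels'],cv2.COLOR_RGB2GRAY)
# profile along wedge axis
for dx in (-8,0,8,12):
    P=[proj(w,(*(gm+ax*(s-24)+np.array([dx,0])),66)) for s in range(-72,60,2)]
    print(dx,[int(g[int(v),int(u)]) if 0<=v<480 and 0<=u<640 else -1 for u,v in P])
E
```

```text
24.75 [ 527.7182 -215.8771  170.5249] [ 0.1367  0.084  -0.7369] 43.739019001826584
55 [np.float64(317.6913142008588), np.float64(-13.545525801304905)]
-15 [np.float64(316.9845397589477), np.float64(99.28448022832598)]
-52 [np.float64(316.64821684499185), np.float64(152.97532437788396)]
-60 [np.float64(316.57852585188886), np.float64(164.10084718366056)]
-8 [222, 220, 219, 214, 155, 129, 91, 99, 102, 99, 100, 102, 99, 99, 102, 102, 102, 104, 104, 104, 106, 103, 105, 104, 106, 102, 104, 106, 104, 105, 108, 108, 110, 102, 98, 94, 103, 109, 114, 119, 130, 136, 142, 148, 157, 167, 178, 184, 192, 192, 199, 206, 210, 214, 214, 214, 214, 216, 216, 215, -1, -1, -1, -1, -1, -1]
0 [221, 222, 220, 217, 219, 140, 91, 99, 100, 97, 100, 96, 101, 100, 100, 101, 102, 101, 104, 102, 103, 104, 106, 102, 103, 105, 106, 103, 111, 104, 102, 103, 102, 102, 102, 102, 104, 104, 101, 105, 103, 104, 104, 106, 108, 117, 114, 115, 121, 120, 123, 126, 128, 131, 129, 134, 127, 123, 122, 119, -1, -1, -1, -1, -1, -1]
8 [220, 224, 219, 218, 218, 148, 93, 98, 100, 100, 95, 95, 95, 97, 99, 98, 97, 99, 99, 99, 100, 101, 101, 101, 104, 102, 103, 101, 103, 103, 104, 103, 104, 104, 106, 102, 104, 104, 105, 104, 102, 104, 103, 104, 103, 103, 104, 105, 110, 112, 113, 114, 117, 121, 123, 135, 143, 146, 153, 157, -1, -1, -1, -1, -1, -1]
12 [219, 223, 219, 218, 218, 149, 92, 96, 98, 97, 174, 185, 215, 213, 210, 211, 216, 212, 216, 214, 210, 201, 190, 190, 192, 183, 183, 181, 183, 181, 188, 188, 216, 205, 127, 97, 94, 205, 219, 218, 219, 219, 219, 219, 219, 219, 219, 217, 218, 218, 218, 217, 219, 218, 217, 218, 217, 218, 218, 218, -1, -1, -1, -1, -1, -1]
```

The wedge is seated: its head edge is within about 1 mm of where a tight wedge should sit. Now the panel.

Request:
{"method": "step_arm", "body": {
  "deltas": [
    [[0.5, -0.05, -0.15], [0, 0, 0], -0.3],
    [[0.5, -0.05, -0.15], [0, 0, 0], -0.3],
    [[0.5, -0.05, -0.3], [0, 0, 0], -0.3],
    [[0.5, -0.05, -0.3], [0, 0, 0], -0.3],
    [[0.99, -0.09, -0.3], [0, 0, 0], -0.3],
    [[0.99, -0.09, -0.3], [0, 0, 0], -0.3],
    [[0.99, -0.09, -0.3], [0, 0, 0], -0.3],
    [[0.99, -0.09, -0.3], [0, 0, 0], -0.3],
    [[0.99, -0.09, -0.3], [0, 0, 0], -0.3],
    [[0.99, -0.09, -0.3], [0, 0, 0], -0.3]
  ]
}}

```text
t: 25.58
ee_pos: [485.5, 82.3, 259.6]
orientation: [-2.163, -2.276, 0.003]
ft_force: [-0.3, -1.0, -0.0]
width: 30.6
grasp_force: 0.0
```

Request:
{"method": "step_arm", "body": {
  "deltas": [
    [[0.15, 0, 0], [0, 0, 0], -0.3],
    [[0.15, 0, 0], [0, 0, 0], -0.3],
    [[0.15, 0, 0], [0, 0, 0], -0.3],
    [[0.15, 0, 0], [0, 0, 0], -0.3],
    [[0.15, 0, 0], [0, 0, 0], -0.3]
  ]
}}

```text
t: 26.0
ee_pos: [484.8, 123.6, 260.1]
orientation: [-2.17, -2.271, 0.002]
ft_force: [-0.7, -0.6, 0.2]
width: 30.6
grasp_force: 0.0
```

```bash
python3 - <<'E'
from h import *
np.set_printoptions(precision=4,suppress=True)
w=grab('wrist','w14'); o=get_obs(); print(o['t'],o['ee_pos'],o['width'],w['T'][:3,3])
for n,p in dict(tri=(470.9,283,55),rnd=(466.7,237.8,55),sq=(462.5,191.8,55),obl=(458.7,146.3,55),amp=(541.9,281,65),k1=(538.9,232.7,65),k3=(530.3,133.6,65)).items(): print(n,proj(w,p))
g=cv2.cvtColor(w['pixels'],cv2.COLOR_RGB2GRAY)
m=(g<95).astype('uint8'); n,l,s,c=cv2.connectedComponentsWithStats(m)
for i in range(1,n):
    if 150<s[i,4]<6000: print(s[i],c[i],cv2.minAreaRect(np.argwhere(l==i)[:,::-1].astype('float32')))
E
```

```text
26.05 [485.007  123.5201 260.2716] 30.51100646733631 [482.4037 189.1159 423.0117]
tri [np.float64(311.7953236099383), np.float64(48.31173599414504)]
rnd [np.float64(305.59752167763963), np.float64(99.18757632267537)]
sq [np.float64(299.75364364588864), np.float64(147.76874456308565)]
obl [np.float64(294.6629185361888), np.float64(192.94802097030498)]
amp [np.float64(388.7197609520348), np.float64(51.4706398047384)]
k1 [np.float64(380.8461699119917), np.float64(107.05753892067591)]
k3 [np.float64(363.8896983689911), np.float64(209.75824342759452)]
[ 509    0   52  148 1811] [533.7223  73.8675] ((534.6334838867188, 71.68415832519531), (19.310420989990234, 151.9586639404297), 17.19854164123535)
[ 562    3   78   87 2993] [609.5613  37.0157] ((598.673095703125, 46.1346321105957), (80.99596405029297, 74.91636657714844), 11.309932708740234)
[374  27  29  41 766] [388.2833  49.9164] ((388.0, 47.0), (40.0, 28.0), 90.0)
[296  29  32  37 629] [311.7202  49.4149] ((311.4986267089844, 47.26301574707031), (29.83516502380371, 34.54597854614258), 6.009006023406982)
[ 544   80   80   77 2296] [591.0
[... 427 characters left out ...]
101.6114] ((631.5, 102.0), (14.0, 15.0), 90.0)
[285 131  31  33 433] [300.4642 147.4665] ((299.7718200683594, 147.17343139648438), (28.598962783813477, 29.40964126586914), 7.765166282653809)
[357 145  28  29 580] [370.0586 158.7621] ((370.5, 159.0), (28.0, 27.0), 90.0)
[280 178  30  30 550] [294.7291 191.8545] ((294.5904235839844, 192.14111328125), (27.584440231323242, 27.375072479248047), 6.009005546569824)
[ 465  182   85   17 1014] [503.2554 188.9132] ((506.9419860839844, 189.6233673095703), (15.19060230255127, 84.21884155273438), 88.60282135009766)
[349 195  28  28 535] [362.757 207.615] ((362.5294189453125, 208.11766052246094), (27.163990020751953, 25.70877456665039), 75.96376037597656)
```

```bash
python3 - <<'E'
from h import *
np.set_printoptions(precision=4,suppress=True)
w=load('w14')
B=np.array([ray(w,u,v,55)[:2] for u,v in [(311.5,47.3),(305.3,98.8),(299.8,147.2),(294.6,192.1)]]); print(B,np.diff(B,axis=0),np.linalg.norm(np.diff(B,axis=0),axis=1))
d=B[3]-B[0]; yaw=np.arctan2(d[1],d[0])+np.pi/2; print('yaw',yaw)
c=B.mean(0); x=np.array([np.cos(yaw),np.sin(yaw)]); y=np.array([-x[1],x[0]]); o=c+42*x; print('panel',o)
for i in (1.5,.5,-.5,-1.5): print('key',c+46*i*y,'knob',o+30*x+50*i*y)
plan((540,225,200,0.046))
E
```

```text
[[470.587  283.8521]
 [466.3979 238.1403]
 [462.5286 192.3546]
 [458.6096 147.1724]] [[ -4.189  -45.7118]
 [ -3.8693 -45.7857]
 [ -3.919  -45.1823]] [45.9034 45.9489 45.3519]
yaw -0.08740730933772478
panel [506.3704 211.7134]
key [470.5542 284.1165] knob [542.8031 283.8082]
key [466.5386 238.2921] knob [538.4383 233.9991]
key [462.523  192.4677] knob [534.0735 184.19  ]
key [458.5073 146.6433] knob [529.7087 134.3809]
(540, 225, 200, 0.046) shift [0.3298 0.1984 0.2006] turn [-0.0005  0.0002 -0.0009] rows 4
```

Request:
{"method": "step_arm", "body": {
  "deltas": [
    [[0.34, 0.17, 0.1], [0, 0, 0], -0.3],
    [[0.34, 0.17, 0.1], [0, 0, 0], -0.3],
    [[0.34, 0.17, 0.1], [0, 0, 0], -0.3],
    [[0.34, 0.17, 0.2], [0, 0, 0], -0.3],
    [[0.34, 0.17, 0.2], [0, 0, 0], -0.3],
    [[0.34, 0.17, 0.2], [0, 0, 0], -0.3],
    [[0.34, 0.17, 0.2], [0, 0, 0], -0.3]
  ]
}}

```text
t: 26.63
ee_pos: [531.4, 227.7, 201.2]
orientation: [-2.171, -2.27, 0.001]
ft_force: [-0.9, 0.3, 0.9]
width: 30.6
grasp_force: 0.0
```

```bash
python3 - <<'E'
from h import *
np.set_printoptions(precision=4,suppress=True)
w=grab('wrist','w15'); o=get_obs(); print(o['t'],o['ee_pos'],o['width'],w['T'][:3,3])
u,v=map(int,proj(w,(543,281,70))); print(u,v)
c=cv2.imread('pics/w15.png')[v-50:v+50,u-66:u+66]
cv2.imwrite('pics/c15.png',cv2.resize(c,None,fx=6,fy=6,interpolation=cv2.INTER_CUBIC)); print(u-66,v-50)
E
```

```text
26.6833 [531.8134 227.8437 201.8509] 30.659081129448346 [528.9044 293.1809 364.1192]
335 167
269 117
```

View pics/c15.png

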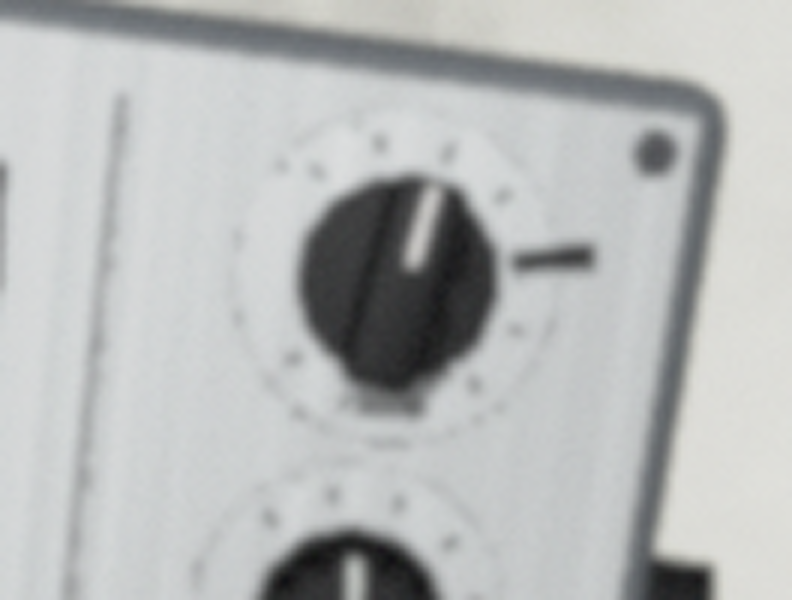

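The bar's pointer runs crop (412,268)→(435,188), its left edge (393,185)→(345,350). The long tick runs (515,263)→(593,256) around a dial centre near (395,275).

```bash
python3 - <<'E'
from h import *
np.set_printoptions(precision=4,suppress=True)
w=load('w15'); f=lambda u,v,z: ray(w,269+u/6,117+v/6,z)[:2]
ang=lambda a,b:np.arctan2(*(b-a)[::-1])
print('pointer',ang(f(412,268,78),f(435,188,78)),'edge',ang(f(345,350,78),f(393,185,78)))
K=np.array([542.8,283.8]); T=f(554,259,53); print('tick',T,ang(K,T),ang(f(515,263,53),f(593,256,53)), 'theory',-0.0874+np.radians(15))
# bar centre: midpoint of far & near ends of the bar top at assumed heights
for z in (72,76,80,84): print(z,'ptr tip',f(437,182,z),'bar mid by edges', (f(368,268,z)+f(455,268,z))/2)
t=[f(*p,53) for p in [(379,142),(448,153),(503,195),(516,330),(475,385),(293,358),(320,172)]]
A=np.array([[2*p[0],2*p[1],1] for p in t]); b=[p@p for p in t]; s=np.linalg.lstsq(A,b,rcond=None)[0]; print('dial centre',s[:2],np.sqrt(s[2]+s[:2]@s[:2]))
E
```

```text
pointer 1.3413242170641002 edge 1.3335516834052723
tick [565.2685 287.6097] 0.1679602267656313 0.13250924214209503 theory 0.1743993877991494
72 ptr tip [546.7848 297.2108] bar mid by edges [544.0441 285.9166]
76 ptr tip [546.5399 297.1557] bar mid by edges [543.8368 286.0161]
80 ptr tip [546.2951 297.1005] bar mid by edges [543.6295 286.1155]
84 ptr tip [546.0503 297.0453] bar mid by edges [543.4222 286.215 ]
dial centre [543.1682 283.8938] 18.71743484874473
```

```bash
python3 - <<'E'
from h import *
np.set_printoptions(precision=4,suppress=True)
o=get_obs();print(o['ee_pos'],o['orientation'],o['qpos'])
plan((543,283.9,110,-0.234))
E
```

```text
[531.8134 227.8437 201.8509] [2.1713 2.2699 0.0013] [ 0.3843  0.3802  1.7521 -0.0001  1.0084  0.3399]
(543, 283.9, 110, -0.234) shift [0.185  0.0453 0.3063] turn [ 0.0006 -0.0002  0.1856] rows 3
```

Request:
{"method": "step_arm", "body": {
  "deltas": [
    [[0.185, 0.046, 0], [0, 0, 0.185], -0.45],
    [[0.185, 0.046, 0], [0, 0, 0.185], -0.45],
    [[0.185, 0.046, 0], [0, 0, 0.185], -0.45],
    [[0.185, 0.046, 0.1], [0, 0, 0.185], -0.45],
    [[0.185, 0.046, 0.2], [0, 0, 0.185], -0.45],
    [[0.185, 0.046, 0.3], [0, 0, 0.185], -0.45],
    [[0.185, 0.046, 0.3], [0, 0, 0.185], -0.45],
    [[0.185, 0.046, 0.3], [0, 0, 0.185], -0.45],
    [[0.185, 0.046, 0.3], [0, 0, 0.185], -0.45]
  ]
}}

```text
t: 27.43
ee_pos: [544.0, 285.0, 113.0]
orientation: [2.463, 1.949, 0.004]
ft_force: [0.7, 0.8, 0.0]
width: 24.1
grasp_force: 0.0
```

```bash
python3 - <<'E'
from h import *
np.set_printoptions(precision=4,suppress=True)
w=grab('wrist','w16'); o=get_obs();print(o['t'],o['ee_pos'],R.from_rotvec(o['orientation']).as_matrix()[:,1],o['width'])
# bar top: dark blob around knob
u,v=map(int,proj(w,(543,283.9,75))); print(u,v)
g=cv2.cvtColor(w['pixels'],cv2.COLOR_RGB2GRAY); c=g[max(v-60,0):v+50,u-60:u+60]; m=(c<80).astype('uint8'); n,l,s,ce=cv2.connectedComponentsWithStats(m)
i=1+np.argmax(s[1:,4]); print(s[i],ce[i]+[u-60,max(v-60,0)])
for z in (54,58,62,70,80): print(z,proj(w,(543,283.9,z)),proj(w,(543+14*np.cos(1.337),283.9+14*np.sin(1.337),z)))
for r in range(v-50,v+40,10): print(r,g[r,u-40:u+40:2])
E
```

```text
27.4833 [544.3343 285.2969 113.3118] [ 0.9731 -0.2302  0.003 ] 23.778708703252335
316 267
[  40   31   43   53 1523] [316.6008 262.2121]
54 [np.float64(317.08201395657073), np.float64(257.44474063949133)] [np.float64(317.09427260539206), np.float64(236.58013854919136)]
58 [np.float64(317.06280488466473), np.float64(259.23875873612616)] [np.float64(317.07498771711613), np.float64(238.03980704339955)]
62 [np.float64(317.04292908921434), np.float64(261.0950450209304)] [np.float64(317.0550232591058), np.float64(239.55091200520377)]
70 [np.float64(317.00103348820267), np.float64(265.00785594443767)] [np.float64(317.01290670387914), np.float64(242.73870380722414)]
80 [np.float64(316.9442277566254), np.float64(270.31318828639655)] [np.float64(316.9557274664331), np.float64(247.06658635590918)]
217 [115 117 118 124 129 126 135 141 147 152 156 167 174 178 179 183 190 193
 194 196 197 195 196 196 194 194 192 193 191 191 195 199 198 195 190 192
 192 192 194 191]
227 [194 194 195 192 193 195 198 197 196 193 186 185 191 197 197 201 201 207
 203 199 198 191 176 199 204 206 201 200 195 189 183 191 
[... 509 characters left out ...]
15 122 167
 191 186 178 190]
267 [115 108 106 101 105 107 112 116 116 112  76  35  31  25  27  32  26  28
  27  40  52  38  25  21  23  29  29  26  26  31  56 103 115 115 117 115
 111 104 104 105]
277 [ 31  33  36  30  31  30  29  19  35 102 129 112  97 105 100  76  43  26
  29  28  27  25  26  25  31  61  92 108 114 116 114 115 113 112  80  28
  36  35  36  36]
287 [ 33  31  31  36  31  34  23  23  27  97 154 161 138 111 113 112  73  31
  26  25  21  26  32  27  63 109 112 112 113 114 112 112 113 108  70  20
  18  26  34  39]
297 [ 37  35  27  35  31  24  24  21  32 113 183 191 185 143 114 114 109 105
 105 106 109 112 117 114 114 114 111 112 116 120 117 110 108  95  56  27
  19  21  18  32]
```

Request:
{"method": "step_arm", "body": {
  "deltas": [
    [[-0.005, -0.003, 0], [0, 0, 0], -0.45],
    [[-0.005, -0.003, 0.05], [0, 0, 0], -0.45],
    [[-0.005, -0.003, 0.1], [0, 0, 0], -0.45],
    [[-0.005, -0.003, 0.13], [0, 0, 0], -0.45],
    [[-0.005, -0.003, 0.15], [0, 0, 0], -0.45],
    [[-0.005, -0.003, 0.15], [0, 0, 0], -0.45],
    [[-0.005, -0.003, 0.15], [0, 0, 0], -0.45]
  ]
}}

```text
t: 28.07
ee_pos: [541.7, 283.8, 66.0]
orientation: [2.463, 1.95, 0.001]
ft_force: [0.3, -0.1, 0.6]
width: 24.1
grasp_force: 0.0
```

Request:
{"method": "step_arm", "body": {
  "deltas": [
    [[0.003, 0, 0.005], [0, 0, 0], -0.45],
    [[0.003, 0, 0.005], [0, 0, 0], -0.45],
    [[0.003, 0, 0.005], [0, 0, 0], -1],
    [[0.003, 0, 0.005], [0, 0, 0], -1],
    [[0.003, 0, 0.005], [0, 0, 0], -1],
    [[0.003, 0, 0.005], [0, 0, 0], -1],
    [[0.003, 0, 0.005], [0, 0, 0], -1]
  ]
}}

```text
t: 28.65
ee_pos: [542.4, 284.6, 64.5]
orientation: [2.463, 1.95, 0.002]
ft_force: [3.5, -2.3, 0.1]
width: 9.8
grasp_force: 30.0
```

Request:
{"method": "step_arm", "body": {
  "deltas": [
    [[0, 0, 0], [0, 0, 0.07], -1],
    [[0, 0, 0], [0, 0, 0.14], -1],
    [[0, 0, 0], [0, 0, 0.21], -1],
    [[0, 0, 0], [0, 0, 0.28], -1],
    [[0, 0, 0], [0, 0, 0.35], -1],
    [[0, 0, 0], [0, 0, 0.42], -1],
    [[0, 0, 0], [0, 0, 0.49], -1],
    [[0, 0, 0], [0, 0, 0.56], -1],
    [[0, 0, 0], [0, 0, 0.63], -1],
    [[0, 0, 0], [0, 0, 0.7], -1],
    [[0, 0, 0], [0, 0, 0.777], -1],
    [[0, 0, 0], [0, 0, 0.777], -1],
    [[0, 0, 0], [0, 0, 0.777], -1],
    [[0, 0, 0], [0, 0, 0.777], -1]
  ]
}}

```text
t: 29.82
ee_pos: [542.6, 284.4, 64.5]
orientation: [3.13, 0.273, 0.003]
ft_force: [4.1, -2.6, 0.4]
width: 9.9
grasp_force: 30.0
```

```bash
python3 - <<'E'
from h import *
o=get_obs(); y=R.from_rotvec(o['orientation']).as_matrix()[:,1]; print(o['t'],np.arctan2(y[1],y[0]),o['ft_force'],o['moment'],o['width'],o['grasp_force'],o['ee_pos'])
E
```

```text
29.8167 -1.3965074556754042 [ 4.09516087 -2.60429098  0.39055397] [-0.43720249 -0.71898484 -0.03209581] 9.92849060078931 29.99775856733322 [542.61446296 284.3917779   64.47084609]
```

Request:
{"method": "step_arm", "body": {
  "deltas": [
    [[0, 0, 0], [0, 0, 0], -0.5],
    [[0, 0, 0], [0, 0, 0], -0.5],
    [[0, 0, 0], [0, 0, 0], -0.5],
    [[0, 0, 0], [0, 0, 0], -0.5],
    [[0, 0, -0.1], [0, 0, 0], -0.5],
    [[0, 0, -0.2], [0, 0, 0], -0.5],
    [[0, 0, -0.3], [0, 0, 0], -0.5],
    [[0, 0, -0.42], [0, 0, 0], -0.5],
    [[-0.25, 0, -0.42], [0, 0, 0], -0.5],
    [[-0.25, 0, -0.42], [0, 0, 0], -0.5],
    [[-0.25, 0, -0.42], [0, 0, 0], -1],
    [[-0.25, 0, -0.42], [0, 0, 0], -1]
  ]
}}

```text
t: 30.82
ee_pos: [466.2, 271.4, 190.4]
orientation: [3.129, 0.274, -0.001]
ft_force: [0.2, -0.1, -0.5]
width: 12.4
grasp_force: 0.0
```

```bash
python3 - <<'E'
from h import *
np.set_printoptions(precision=4,suppress=True,linewidth=200)
w=grab('wrist','w17'); t=grab('top','top17'); o=get_obs(); print(o['t'],o['ee_pos'],o['width'])
K=np.array([543,283.9]); g=cv2.cvtColor(w['pixels'],cv2.COLOR_RGB2GRAY).astype('float32')
print(proj(w,(*K,78)),proj(w,(565.3,287.6,53)))
# pointer: brightest ray on bar top from axis (z 80), radii 5..13
for z in (77,80):
    sc=[]
    for a in np.arange(-0.6,1.5,0.05):
        P=[proj(w,(*(K+r*np.array([np.cos(a),np.sin(a)])),z)) for r in np.arange(5,13,1)]
        sc.append(np.mean([cv2.getRectSubPix(g,(1,1),tuple(map(float,p)))[0,0] for p in P]))
    print(z,np.round(sc).astype(int))
# dark long tick at r 16.5..30 on dial
sc=[]
for a in np.arange(-0.3,0.65,0.05):
    P=[proj(w,(*(K+r*np.array([np.cos(a),np.sin(a)])),53)) for r in np.arange(20,30,1)]
    sc.append(np.mean([cv2.getRectSubPix(g,(1,1),tuple(map(float,p)))[0,0] for p in P]))
print('tick from -.3',np.round(sc).astype(int))
E
```

```text
30.9167 [468.5193 272.0683 190.4381] 3.793758025221458
[np.float64(320.0416004720275), np.float64(134.99810032478274)] [np.float64(320.2674966285199), np.float64(106.8762586729423)]
77 [ 47  48  48  50  51  52  54  56  59  64  72  84 105 132 162 186 198 194 173 145 118 100  87  79  74  71  69  69  70  70  72  71  71  70  70  69  68  66  67  67  67  67]
80 [ 50  50  51  52  53  54  56  57  60  64  71  84 103 130 160 184 197 193 172 144 118  99  87  80  77  74  72  72  72  74  75  75  73  73  72  71  69  68  68  68  69  69]
tick from -.3 [214 216 219 220 220 220 221 216 185 128 112 167 211 221 221 222 222 221 222]
```

The pointer is at 0.21 rad against the tick at 0.18 rad, so the knob is set. Before pressing keys I'll check the small dark thing at the table edge (top pixel (204,325)) numerically, to be sure no stone was missed, and confirm the tray is home.

```bash
python3 - <<'E'
from h import *
np.set_printoptions(precision=1,suppress=True,linewidth=220)
t=load('top0'); print(t['pixels'][316:334,204].tolist()); print(t['pixels'][326,190:220].sum(1))
w=load('w14'); 
for y in (200,215,226,240):
    P=[proj(w,(x,y,0)) for x in range(255,330,5)]; print(y,[w['pixels'][int(v),int(u)].tolist() if 0<=u<640 and 0<=v<480 else None for u,v in P])
# tray: front rim line vs earlier, at z 92, in top images before / after wedge (same camera)
a,b=load('top8'),load('top17')
for f in ('top0','top6','top17'):
    im=load(f); g=cv2.cvtColor(im['pixels'],cv2.COLOR_RGB2GRAY).astype('float32')
    print(f,[np.round(cv2.getRectSubPix(g,(7,1),(u,v))[0].mean()) for u in (372.,) for v in np.arange(192,204,1.)], [np.round(cv2.getRectSubPix(g,(7,1),(u,v))[0].mean()) for u in (345.,) for v in np.arange(204,222,1.)])
d=cv2.absdiff(load('top0')['pixels'],b['pixels'])[195:310,400:520].max(2); print('changed px in stone zone',(d>40).sum())
blobs(b,[(550,-272),(403,-287),(408,-372)]); blobs(b,[(468,-371)],21,26)
E
```

```text
[[153, 156, 153], [154, 156, 153], [153, 155, 153], [153, 156, 153], [154, 156, 153], [152, 154, 151], [143, 144, 139], [117, 112, 106], [81, 67, 55], [66, 48, 32], [71, 56, 43], [86, 76, 64], [91, 84, 73], [70, 66, 56], [59, 55, 47], [60, 56, 48], [60, 57, 49], [60, 56, 49]]
[409 407 403 396 393 383 364 321 276 232 209 192 180 172 170 176 192 216 245 278 316 355 384 396 402 403 408 415 418 417]
200 [[95, 89, 77], [92, 86, 76], [97, 91, 80], [94, 89, 77], [90, 85, 73], [126, 120, 107], [218, 209, 185], [211, 197, 174], [222, 223, 217], [225, 226, 220], [226, 226, 222], [226, 226, 221], [226, 226, 221], [226, 226, 222], [226, 226, 221]]
215 [[94, 86, 76], [91, 85, 74], [87, 81, 71], [92, 85, 74], [90, 85, 73], [128, 121, 106], [179, 168, 148], [96, 80, 65], [221, 221, 216], [225, 225, 221], [225, 226, 221], [225, 225, 220], [225, 225, 220], [226, 226, 221], [226, 226, 222]]
226 [[95, 89, 77], [91, 86, 73], [90, 84, 73], [93, 86, 75], [94, 88, 77], [98, 91, 80], [119, 105, 90], [102, 78, 59], [220, 220, 215], [224, 225, 221], [225, 226, 221], [224, 224, 220], [224, 224, 218], [225, 225
[... 1381 characters left out ...]
float32(133.0), np.float32(133.0)]
top17 [np.float32(112.0), np.float32(103.0), np.float32(74.0), np.float32(87.0), np.float32(125.0), np.float32(145.0), np.float32(150.0), np.float32(150.0), np.float32(150.0), np.float32(150.0), np.float32(150.0), np.float32(150.0)] [np.float32(134.0), np.float32(135.0), np.float32(135.0), np.float32(133.0), np.float32(122.0), np.float32(89.0), np.float32(69.0), np.float32(71.0), np.float32(72.0), np.float32(69.0), np.float32(70.0), np.float32(72.0), np.float32(81.0), np.float32(106.0), np.float32(127.0), np.float32(132.0), np.float32(133.0), np.float32(133.0)]
changed px in stone zone 1740
(550, -272) none
(403, -287) none
(408, -372) none
(468, -371) none
```

The edge spot is just a mark on the wooden table edge. The tray moved back about 1.5 mm, matching the slack, and the stone area is empty. On to the keys, round first.

```bash
python3 - <<'E'
from h import *
np.set_printoptions(precision=4,suppress=True)
o=get_obs(); print(o['ee_pos'],R.from_rotvec(o['orientation']).as_matrix()[2])
plan((466.5,238.3,90,-1.397),(466.5,238.3,57,-1.397))
E
```

```text
[468.5193 272.0683 190.4381] [ 0.0011 -0.0004 -1.    ]
(466.5, 238.3, 90, -1.397) shift [-0.0265  0.1098  0.3347] turn [-0.0003 -0.0007  0.0001] rows 3
(466.5, 238.3, 57, -1.397) shift [-0.0266  0.1099  0.4447] turn [-0.0003 -0.0007  0.0001] rows 4
```

Request:
{"method": "step_arm", "body": {
  "deltas": [
    [[-0.026, 0.11, 0], [0, 0, 0], -1],
    [[-0.026, 0.11, 0], [0, 0, 0], -1],
    [[-0.026, 0.11, 0.1], [0, 0, 0], -1],
    [[-0.026, 0.11, 0.22], [0, 0, 0], -1],
    [[-0.026, 0.11, 0.334], [0, 0, 0], -1],
    [[-0.026, 0.11, 0.334], [0, 0, 0], -1],
    [[-0.026, 0.11, 0.334], [0, 0, 0], -1],
    [[-0.026, 0.11, 0.334], [0, 0, 0], -1]
  ]
}}

```text
t: 31.58
ee_pos: [467.1, 238.4, 90.9]
orientation: [-3.129, -0.272, -0.002]
ft_force: [-0.0, 0.0, 0.8]
width: 0.5
grasp_force: 0.0
```

```bash
python3 - <<'E'
from h import *
np.set_printoptions(precision=3,suppress=True)
o=get_obs(); print(o['t'],o['ee_pos'],o['width'],o['ft_force'],R.from_rotvec(o['orientation']).as_matrix()[2])
plan((466.5,238.3,57,-1.397))
E
```

```text
31.5833 [467.133 238.376  90.914] 0.5152159223053201 [-0.021  0.035  0.801] [ 0.001 -0.    -1.   ]
(466.5, 238.3, 57, -1.397) shift [-0.002 -0.     0.113] turn [-0.    -0.001 -0.   ] rows 1
```

Request:
{"method": "step_arm", "body": {
  "deltas": [
    [[0, 0, 0.06], [0, 0, 0], -1],
    [[0, 0, 0.08], [0, 0, 0], -1],
    [[0, 0, 0.095], [0, 0, 0], -1],
    [[0, 0, 0.105], [0, 0, 0], -1],
    [[0, 0, 0.113], [0, 0, 0], -1],
    [[0, 0, 0.113], [0, 0, 0], -1],
    [[0, 0, 0.113], [0, 0, 0], -1]
  ]
}}

```text
t: 32.17
ee_pos: [466.8, 238.3, 57.7]
orientation: [-3.129, -0.273, -0.003]
ft_force: [-1.6, -1.5, 10.3]
width: 0.5
grasp_force: 5.0
```

Request:
{"method": "step_arm", "body": {
  "deltas": [
    [[0, 0, -0.05], [0, 0, 0], -1],
    [[0, 0, -0.12], [0, 0, 0], -1],
    [[0, 0, -0.12], [0, 0, 0], -1],
    [[-0.08, 0.296, -0.12], [0, 0, 0], -1],
    [[-0.08, 0.296, -0.12], [0, 0, 0], -1],
    [[-0.08, 0.296, -0.12], [0, 0, 0], -1],
    [[-0.08, 0.296, -0.12], [0, 0, 0], -1],
    [[-0.08, 0.296, -0.12], [0, 0, 0], -1],
    [[-0.08, 0.296, -0.12], [0, 0, 0], -1]
  ]
}}

```text
t: 32.92
ee_pos: [458.2, 147.0, 92.2]
orientation: [-3.129, -0.273, -0.002]
ft_force: [-0.3, 0.0, -0.0]
width: 0.6
grasp_force: 0.0
```

Request:
{"method": "step_arm", "body": {
  "deltas": [
    [[0, 0, 0.06], [0, 0, 0], -1],
    [[0, 0, 0.08], [0, 0, 0], -1],
    [[0, 0, 0.095], [0, 0, 0], -1],
    [[0, 0, 0.107], [0, 0, 0], -1],
    [[0, 0, 0.117], [0, 0, 0], -1],
    [[0, 0, 0.117], [0, 0, 0], -1],
    [[0, 0, 0.117], [0, 0, 0], -1]
  ]
}}

```text
t: 33.5
ee_pos: [457.3, 146.9, 57.6]
orientation: [-3.129, -0.273, 0.001]
ft_force: [-3.6, 4.8, 9.1]
width: 0.6
grasp_force: 4.7
```

Request:
{"method": "step_arm", "body": {
  "deltas": [
    [[0, 0, -0.05], [0, 0, 0], -1],
    [[0, 0, -0.12], [0, 0, 0], -1],
    [[0, 0, -0.12], [0, 0, 0], -1],
    [[0.122, -0.443, -0.12], [0, 0, 0], -1],
    [[0.122, -0.443, -0.12], [0, 0, 0], -1],
    [[0.122, -0.443, -0.12], [0, 0, 0], -1],
    [[0.122, -0.443, -0.12], [0, 0, 0], -1],
    [[0.122, -0.443, -0.12], [0, 0, 0], -1],
    [[0.122, -0.443, -0.12], [0, 0, 0], -1],
    [[0.122, -0.443, -0.12], [0, 0, 0], -1]
  ]
}}

```text
t: 34.33
ee_pos: [469.8, 282.1, 92.3]
orientation: [3.129, 0.272, -0.002]
ft_force: [-0.4, 1.2, 0.3]
width: 0.1
grasp_force: 0.0
```

```bash
python3 - <<'E'
from h import *
np.set_printoptions(precision=3,suppress=True)
t=grab('top','top20'); b=load('top17'); d=cv2.absdiff(t['pixels'],b['pixels'])[120:300,275:540].max(2); print('diff vs after-wedge in tray/wedge/stone zone',(d>30).sum())
o=get_obs(); print(o['t'],o['ee_pos'])
E
```

```text
diff vs after-wedge in tray/wedge/stone zone 965
34.3833 [469.931 281.849  92.449]
```

```bash
python3 - <<'E'
from h import *
t=load('top20'); b=load('top17'); d=(cv2.absdiff(t['pixels'],b['pixels']).max(2)>30).astype('uint8'); d[:120]=0; d[300:]=0; d[:,:275]=0; d[:,540:]=0
n,l,s,c=cv2.connectedComponentsWithStats(d); 
for i in range(1,n):
    if s[i,4]>8: print(s[i],t['pixels'][l==i].mean(0),b['pixels'][l==i].mean(0))
E
```

```text
[275 200  37  46 357] [155.24369748 157.08123249 154.97478992] [ 99.8487395  101.23529412  99.7394958 ]
[334 260  39  32 488] [101.79098361 103.08401639 101.13729508] [154.02459016 155.63319672 153.06557377]
[374 289  13  11  83] [159.04819277 160.73493976 158.10843373] [110.01204819 111.28915663 109.1686747 ]
[275 290   8  10  35] [92.28571429 93.54285714 91.57142857] [142.         143.37142857 140.91428571]
```

The only differences are arm shadows (neutral paper tones); nothing moved. Press the start key.

Request:
{"method": "step_arm", "body": {
  "deltas": [
    [[0, -0.004, 0.05], [0, 0, 0], -1],
    [[0, -0.004, 0.08], [0, 0, 0], -1],
    [[0, -0.004, 0.095], [0, 0, 0], -1],
    [[0, -0.004, 0.107], [0, 0, 0], -1],
    [[0, -0.004, 0.117], [0, 0, 0], -1],
    [[0, -0.004, 0.117], [0, 0, 0], -1],
    [[0, -0.004, 0.117], [0, 0, 0], -1]
  ]
}}

```text
t: 34.97
ee_pos: [470.1, 283.8, 58.0]
orientation: [3.129, 0.272, -0.002]
ft_force: [-2.1, -3.3, 3.9]
width: 0.5
grasp_force: 2.3
```

Request:
{"method": "step_arm", "body": {
  "deltas": [
    [[0, 0, 0.004], [0, 0, 0], -1],
    [[0, 0, 0.004], [0, 0, 0], -1],
    [[0, 0, 0.004], [0, 0, 0], -1],
    [[0, 0, -0.05], [0, 0, 0], -1],
    [[0, 0, -0.2], [0, 0, 0], -1],
    [[-0.1, 0, -0.4], [0, 0, 0], -1],
    [[-0.1, 0, -0.4], [0, 0, 0], -1],
    [[-0.1, 0, -0.4], [0, 0, 0], -1],
    [[-0.1, 0, -0.4], [0, 0, 0], -1],
    [[-0.1, 0, -0.4], [0, 0, 0], -1],
    [[-0.1, 0, -0.4], [0, 0, 0], -1]
  ]
}}

```text
t: 35.88
ee_pos: [440.6, 279.1, 176.6]
orientation: [3.129, 0.272, -0.002]
ft_force: [-0.4, -0.1, 0.0]
width: 0.6
grasp_force: 0.0
```

```bash
python3 - <<'E'
from h import *
o=get_obs(); print(o['t'],o['ee_pos'],abs(o['qvel']).max(),o['ft_force'])
t=grab('top','top21'); b=load('top17'); d=(cv2.absdiff(t['pixels'],b['pixels']).max(2)>30)[125:235,288:396]; print(d.sum())
print(close_job())
E
```

```text
35.8833 [440.60266511 279.05988241 176.61785482] 0.012797820555088612 [-0.36190185 -0.0510927   0.00848243]
59
the job is handed in; nothing more can be done
None
```

The job is handed in after about 36 s of robot time, and no verdict came back: the four stones I found are in the tray, the wedge was driven tight (about 38 N), the amplitude pointer is within about 0.03 rad of the long tick, and I pressed round, oblong, then triangular, releasing each.

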